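Empty the sugar-lump dispenser into the bowl and put the lid on

ROBOT

A 6-joint arm with a two-finger parallel gripper is mounted at the origin on the work surface; the furniture and walls round the work are solid. World frame = base frame: x ahead of the robot, y to its left, z up, the work surface at z = 0. Lengths are in m, angles in rad, forces in N, time in s.
With the tool pointing down it reaches from about 0.3 to 0.825 m from the base axis. Payload 5.4 kg.
Tool frame: the origin (TCP) lies on the centre line of the jaws, within the pads' length; the fingertips stand 11 mm ahead of it and the grasp point (between the pads) lies 8 mm behind it; z points along the fingers, y is the line along which they close (so a half turn about z gives the same grasp; the last joint's range is limited). The gripper opens to 92 mm and grips with 3 to 60 N. Pads are 20 mm wide; open, the fingers measure 128 mm over their backs; the gripper's body (75 mm by 189 mm) begins 69 mm behind the grasp point.
Start: joints at [-1.333, 0.158, 1.597, -0, 1.386, -0.21], TCP at [0.249, -0.518, 0.226] pointing down, gripper open.
Joint ranges: [-2.91, 2.91], [-0.94, 2.29], [0.18, 2.7], [-1.29, 4.43], [0.17, 2.64], [-3, 3]. Speed limits (rad/s): [2.57, 2.57, 3.14, 3.14, 3.14, 3.14].

INTERFACE

Orientations are given as a rotation vector (axis times angle).
In Python, from bench import monitor, viewer, workorder gives the robot as it stands.
- The arm moves only by the tool carry_out, never from a script. Its argument "plan" is a list of rows, each a list of 2 entries, a list of its own where there are three numbers: the shift along the tool's x, y, z in mm, then the turn, a rotation vector about the tool's x, y, z in rad. A call has 1 to 5 rows; each row shifts and turns the commanded pose from where the row before left it, along the tool's axes as they then stand; what a row does not reach is not made up. A row lasts 1/12 s, in which the tool goes at most 41.7 mm and 7.16 degrees, less where a joint would pass 70% of its speed; a pose out of reach is approached as far as the arm can. A call with a gripper value outside its range is refused whole. "hand" is the finger opening in mm, from 0 to 91.9, set as the call begins (left out, the last holds). The fingers move at their own pace and stop on an object; "force" is the grip in N (left out, the last holds). Time passes only in rows, so rows that do not move let the fingers close. It gives the time, the measured TCP pose, the force, the opening and the grip force at its end, in the units of the state.
- monitor.state(): the state, without advancing time (a new reading comes with each control period).
- viewer.read_camera(name): name is "scene" or "side" or "wrist"; returns a dict with "image" (400x640x3 uint8, red, green, blue), "fov_y" (degrees; the focal length in pixels is half the picture's height over the tangent of half this angle, whatever the lens; pixels are square), "cx", "cy" (the principal point, pixels), "R" (3x3) and "t" (3): a world point X has camera coordinates R X + t; the wrist camera has in their place "tool_from_camera" (4x4, takes a point from camera to tool coordinates, whose origin is the TCP and whose axes are the flange's). Camera axes: x right, y down, z forward; pixel columns grow to the right and rows downward; lengths in m; the calibration is good to about 2 mm. A picture is of the moment at which its call begins: read the wrist's pose just before it. There is no depth.
- workorder.close_job(): hands the job in; it is judged then, once.
Trained networks look in the newest picture that a camera, given by its name, has taken for a name from the list of things; names that differ only in an ending like _2 or _b are one class to them, and where a whole thing is asked for, a point or a joint stands for the part that bears it (a point fixed in the world has none). Each returns a list of dicts, best first, with "conf" (0 to 1); they miss things now and then, are a little off and sometimes report something else, mostly with a low value. They report only what shows in the picture. A call takes as long as a camera call. They do not tell look-alikes from the thing itself.
- viewer.trace(camera, label): "pixels" (400x640 bool, what is visible of it).
- viewer.landmark_of(camera, label): "point" ([x, y, z] in m, in world coordinates, good to about 4 mm: a listed point, or the origin of a listed thing).
The state is a dict: "t": time; "joints": joint angles; "qvel": joint speeds; "tau": joint torques, N m; "position": TCP position; "eef_rot": TCP orientation; "ft_force": force on the tool from outside, world axes, zero at the start; "moment": the same for the moment, N m; "grip_width": finger opening in m; "gripper_force": force on a finger pad.
Only numpy, scipy, OpenCV 4.12 (cv2) and the standard library are available. Lean on these libraries where they do the work, as an engineer would, in place of code of your own. Each camera call takes 0.05 s, during which the arm holds its last target. There are 200 camera calls.

TASK

Take the lid off the empty walnut bowl and lay it on the worktop, knob up, then bring the bowl under the open end of the sugar dispenser and drive every sugar lump out of both lanes into it with the pusher, let in at the open pocket at the rear of a lane (pick up and put in any that miss). Draw the bowl out clear of the dispenser, still on the worktop, set the lid back on it so that it sits seated and level, and have the pusher standing upright in its rest again at the end. Do not tip the bowl, and leave the jug, the cup and the salt shaker where they are.

Things in the scene. Friction and masses are not known exactly. Their poses are not given: they have to be found in the camera images.
- dispenser: fixed wooden sugar-lump dispenser on two legs, 190 mm long (its x), 68 wide (y), 103 high; origin on the worktop under its middle. Two T-shaped lanes along x, at y = -16 mm (A) and +16 mm (B): floor at z = 78, cavity 19 wide and 19 high, above it lips (top z = 103) leaving a 9 mm slot. Lips missing from x = -87 to -45 (open pockets). Rear end closed, front end (x = +95) open
- outlet (a point): middle of the dispenser's open front end, at lane-floor height (dispenser x = 95, y = 0, z = 78 mm); lumps pushed out here fall just in front of it. Behind it, from dispenser x = 41 to 95 mm, the space under the lanes is free up to z = 70 mm, so the rim of the 55 mm high bowl slides beneath
- pocket_a (a point): centre of lane A's rear pocket (42 x 19 mm, open above), on the lane floor (dispenser x = -66, y = -16, z = 78 mm)
- pocket_b (a point): centre of lane B's rear pocket (42 x 19 mm, open above), on the lane floor (dispenser x = -66, y = +16, z = 78 mm)
- pusher: loose upright pusher, 90 g; origin at the centre of its underside, z up. Metal foot 22 mm (x) x 15 (y) x 16 high; above it a metal neck 14 (x) x 5 (y) that fits the slots; from z = 34 to 82 a dark wooden handle 26 (x) x 14 (y), pinched across y. Its x goes along the lane; both ends are alike
- rest: fixed low wooden block 70 x 60 mm, 22 mm high, with a pocket 30 mm (its x) x 23 mm (its y), 14 mm deep, in which the pusher starts; origin on the worktop under the pocket's centre; pocket floor at z = 8 mm; the pusher's x lies along the block's x
- bowl: loose turned walnut bowl, 156 mm across the rim, 55 high, 0.2 to 0.32 kg, empty at the start; origin at the centre of its underside. Foot about 98 mm across, inner floor at z = 7 mm, rim wall about 6 mm thick, leaning outward some 20 degrees; held by the rim it slides easily on the worktop
- lid: loose round dark wooden lid, 160 mm across, 0.16 to 0.26 kg; origin at the centre of its underside. Below, a locating disc 126 mm across, z = 0 to 7, drops inside the bowl's rim with some 5 mm to spare; the plate, z = 7 to 15, bears on the rim; knob 28 mm across, z = 24 to 54. Starts on the bowl. Seated, its origin is about 48 mm above the bowl's
- jug: bystander: small white cream jug, 85 mm high, standing behind the work
- cup: bystander: white espresso cup, 56 mm high, standing behind the work
- salt: bystander: salt shaker, 90 mm high, standing behind the work
- lump_0: white sugar lump, a 16 mm cube with slightly rounded edges, about 10 g; origin at the centre of its underside as built. Starts in lane A of the dispenser, or is absent in this run (None)
- lump_1: white sugar lump, a 16 mm cube with slightly rounded edges, about 10 g; origin at the centre of its underside as built. Starts in lane A of the dispenser, or is absent in this run (None)
- lump_2: white sugar lump, a 16 mm cube with slightly rounded edges, about 10 g; origin at the centre of its underside as built. Starts in lane A of the dispenser, or is absent in this run (None)
- lump_3: white sugar lump, a 16 mm cube with slightly rounded edges, about 10 g; origin at the centre of its underside as built. Starts in lane B of the dispenser, or is absent in this run (None)
- lump_4: white sugar lump, a 16 mm cube with slightly rounded edges, about 10 g; origin at the centre of its underside as built. Starts in lane B of the dispenser, or is absent in this run (None)
- lump_5: white sugar lump, a 16 mm cube with slightly rounded edges, about 10 g; origin at the centre of its underside as built. Starts in lane B of the dispenser, or is absent in this run (None)
There are look-alikes about, which are no part of the job. What is shaped like the pusher but blue or purple is not meant. Leave any orange look-alike of the lid alone.

How it is judged:
By the outcome, as a careful person would: the job done as asked, in the order asked, and still so for the second after the job is handed in, with the robot touching nothing.
Of lump_0, lump_1, lump_2, lump_3, lump_4, lump_5 only 3 to 5 are there at a start; the rules pass over those that are not, and their reading is None.
At some moment in a run one of bowl, lid may be knocked a few centimetres aside while the robot is not near it.
It also fails if it takes over 200 s, if anything falls off the work surface, if the arm or the gripper's body presses on something with over 40 N, if the wrist force passes 120 N, or if a joint passes its speed limit or range.

## Working session

There is one attempt and no reset: what is moved stays moved. The work goes in short steps, Python scripts to look and compute and a tool call to move; the robot and the scene stay as the last step left them, time stands still between calls to the robot, and variables do not carry over. Pictures are saved under pics/ and viewed, at most 14 in all, crops included, and the job is handed in when it is done.

Besides the shell and the picture viewer there is one more tool, called after ">>>" as name(argument=value, ...) on one line, values as JSON. carry_out: Moves the arm, as the interface text tells. Its arguments: {"type":"object","properties":{"plan":{"type":"array"},"hand":{"type":"number"},"force":{"type":"number"}},"required":["plan"]}

```bash
ls; mkdir -p pics
cat > h.py <<'E'
import sys; sys.path.insert(0,'.')
import numpy as np, cv2
from bench import monitor, viewer, workorder
from scipy.spatial.transform import Rotation as R
def snap(c,name=None):
    d=viewer.read_camera(c)
    if name: cv2.imwrite(f'pics/{name}.png',cv2.cvtColor(d['image'],cv2.COLOR_RGB2BGR))
    return d
def lm(c,l):
    return [(np.round(np.array(x['point'])*1000,1).tolist(),round(x['conf'],2)) for x in viewer.landmark_of(c,l)]
def cam(d,s=None):
    f=200/np.tan(np.radians(d['fov_y'])/2)
    if 'R' in d: return f,np.array(d['R']),np.array(d['t'])
    T=np.array(d['tool_from_camera']);W=np.eye(4);W[:3,:3]=R.from_rotvec(s['eef_rot']).as_matrix();W[:3,3]=s['position']
    M=np.linalg.inv(W@T); return f,M[:3,:3],M[:3,3]
def proj(d,P,s=None):
    f,r,t=cam(d,s);c=r@np.array(P)+t;return f*c[0]/c[2]+d['cx'],f*c[1]/c[2]+d['cy']
def ray(d,u,v,z,s=None):
    f,r,t=cam(d,s);o=-r.T@t;k=r.T@np.array([(u-d['cx'])/f,(v-d['cy'])/f,1]);return o+k*(z-o[2])/k[2]
E
python3 - <<'E'
from h import *
s=monitor.state();print(s)
for c in ['scene','side']:
    d=snap(c,c+'0');print(c,d['fov_y'],d['cx'],d['cy'])
    for l in ['dispenser','outlet','pocket_a','pocket_b','pusher','rest','bowl','lid','jug','cup','salt','lump_0','lump_3']: print(l,lm(c,l))
print(np.round(R.from_rotvec(s['eef_rot']).as_matrix(),3))
E
```

```text
pics
{'t': 0.0, 'joints': array([-1.33308034e+00,  1.59078653e-01,  1.59822202e+00, -1.74213139e-05,
        1.38617537e+00, -2.10080774e-01]), 'qvel': array([-1.04923982e-03,  3.42357219e-04,  7.83742747e-04,  1.23735769e-03,
        3.18117329e-05,  1.19097043e-03]), 'tau': array([-4.62745284e-04, -3.85575771e+01, -3.22103691e+01,  7.02866307e-02,
        3.78718728e-02, -1.56870769e-04]), 'position': array([ 0.24880515, -0.51771647,  0.22460738]), 'eef_rot': array([-3.06133919e+00, -6.97122118e-01,  6.77293904e-05]), 'ft_force': array([-0.55869949,  0.55309122, -0.03596676]), 'moment': array([-0.01810639, -0.03079524,  0.00114779]), 'gripper_force': 0.0, 'grip_width': 0.09158416657830373}
scene 49.47424401508915 325.658365511919 196.79205381105112
dispenser [([580.3, 175.8, -0.7], 0.76)]
outlet [([576.6, 73.1, 79.6], 0.84)]
pocket_a [([571.0, 240.1, 75.0], 0.78), ([609.2, 237.8, 75.2], 0.75)]
pocket_b [([571.0, 240.1, 75.0], 0.78), ([609.2, 237.8, 75.2], 0.75)]
pusher [([393.9, 184.2, 0.7], 0.92), ([419.9, 97.5, 10.1], 0.77), ([329.6, 116.2, -2.4], 0.74)]
rest [([417.9, 94.2, 1.6]
[... 352 characters left out ...]

dispenser [([583.8, 170.0, -1.8], 0.69)]
outlet []
pocket_a [([601.9, 234.4, 80.3], 0.63), ([572.9, 236.3, 76.4], 0.61)]
pocket_b [([601.9, 234.4, 80.3], 0.63), ([572.9, 236.3, 76.4], 0.61)]
pusher [([329.2, 113.6, -1.3], 0.9), ([418.2, 98.2, 10.7], 0.66), ([391.8, 185.6, 2.7], 0.58)]
rest [([417.2, 98.1, 4.0], 0.72)]
bowl [([583.6, -102.6, 2.5], 0.91)]
lid [([583.9, -104.3, 45.7], 0.79), ([361.8, -121.1, 2.2], 0.66), ([570.2, 241.2, 78.8], 0.27)]
jug [([792.5, 19.7, 2.7], 0.62)]
cup [([771.9, -178.3, 1.1], 0.9)]
salt [([769.1, -179.2, 0.0], 0.57)]
lump_0 [([573.2, 74.0, 75.7], 0.2)]
lump_3 [([573.2, 74.0, 75.7], 0.2)]
[[ 0.901  0.433 -0.   ]
 [ 0.433 -0.901  0.002]
 [ 0.    -0.002 -1.   ]]
```

View pics/scene0.png

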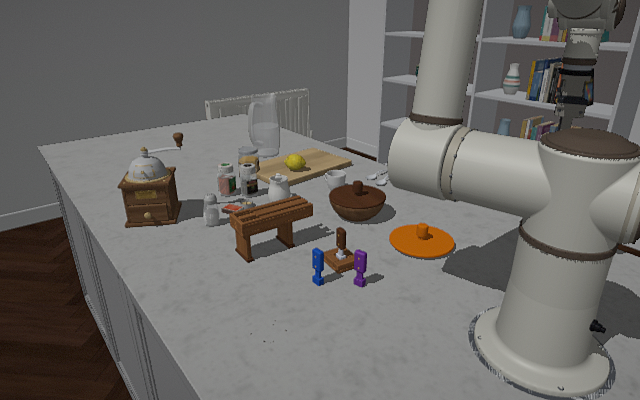

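View pics/side0.png

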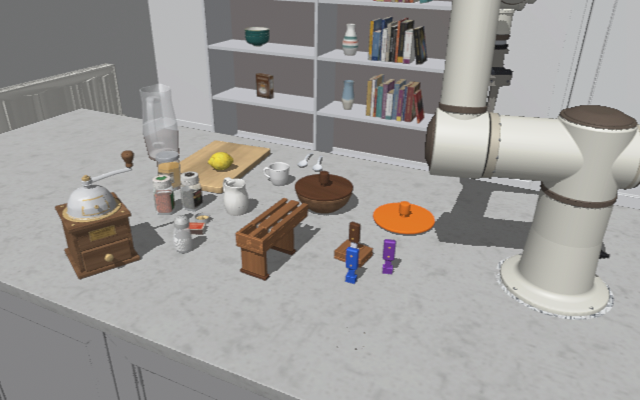

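The scene view shows the dispenser at about (270,220), pointing towards the robot's right. The lidded bowl is at (358,200), the rest with the brown pusher at (341,250), and the blue, purple and orange look-alikes sit beside them. The side view agrees: dispenser (270,235), bowl (324,192), rest (353,245).

>>> carry_out(plan=[[[0,0,0],[0,0,0.112]],[[0,0,0],[0,0,0.112]],[[0,0,0],[0,0,0.112]],[[0,0,0],[0,0,0.112]]])

```text
t: 1.73
position: [0.2489, -0.5183, 0.2256]
eef_rot: [-3.142, 0.009, 0.0]
ft_force: [0.9, 0.8, -0.2]
grip_width: 0.0918
gripper_force: 0.0
```

>>> carry_out(plan=[[[25,-31,-4],[0,0,0]],[[25,-31,-4],[0,0,0]],[[25,-31,-4],[0,0,0]],[[25,-31,-4],[0,0,0]],[[25,-31,-4],[0,0,0]]])

```text
t: 2.15
position: [0.3748, -0.3618, 0.2459]
eef_rot: [3.141, -0.001, 0.0]
ft_force: [0.1, -0.5, -0.5]
grip_width: 0.0919
gripper_force: 0.0
```

>>> carry_out(plan=[[[25,-31,-4],[0,0,0]],[[25,-31,-4],[0,0,0]],[[25,-31,-4],[0,0,0]],[[25,-31,-4],[0,0,0]],[[25,-31,-4],[0,0,0]]])

```text
t: 2.57
position: [0.5, -0.2066, 0.266]
eef_rot: [3.141, -0.0, 0.001]
ft_force: [0.5, -0.8, -0.1]
grip_width: 0.0919
gripper_force: 0.0
```

Run:
```python
from h import *
s=monitor.state();print(s['position'],s['joints'],s['ft_force']);print(np.round(R.from_rotvec(s['eef_rot']).as_matrix(),3))
d=snap('wrist','w1');print(np.round(d['tool_from_camera'],3),d['fov_y'])
for l in ['bowl','lid','outlet']: print(l,lm('wrist',l))
```

```text
[ 0.4999645  -0.20658983  0.26603965] [-6.15318245e-01  4.40545539e-02  1.64025021e+00 -3.37151452e-05
  1.45670424e+00  9.55720193e-01] [ 0.46913666 -0.75484648 -0.11408853]
[[ 1. -0.  0.]
 [-0. -1. -0.]
 [ 0.  0. -1.]]
[[ 0.    -0.957 -0.289  0.082]
 [ 1.     0.     0.     0.001]
 [-0.    -0.289  0.957 -0.16 ]
 [ 0.     0.     0.     1.   ]] 59.461015079391714
bowl []
lid [([360.1, -122.9, -3.1], 0.82), ([585.6, -104.1, 46.7], 0.74)]
outlet [([578.9, 78.9, 81.3], 0.95)]
```

View pics/w1.png

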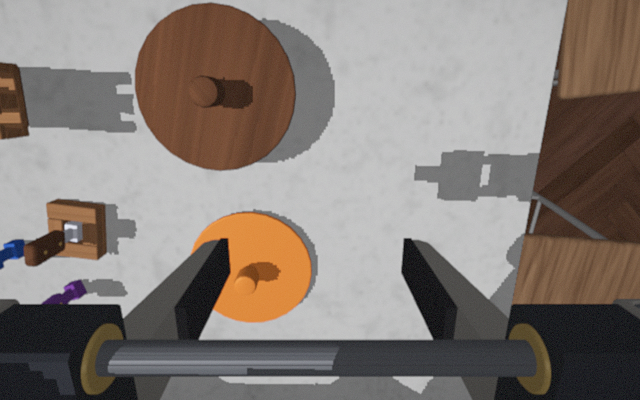

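The wrist view shows the walnut lid with its knob top near (203,91), the orange lid at (250,265), the rest at (75,230) and the table edge at column 545. The worktop between the bowl and that edge is free, so I'll refine the lid position with rays.

Run:
```python
from h import *
s=monitor.state();d=snap('wrist')
print('knob',ray(d,203,91,.102,s),'edge',ray(d,545,200,0,s))
m=[x for x in viewer.trace('wrist','lid')]
for x in m:
    p=x['pixels'];ys,xs=np.nonzero(p);print(x['conf'],xs.mean(),ys.mean(),xs.min(),xs.max(),ys.min(),ys.max())
    if ys.mean()<180:
        c=cv2.findContours(p.astype('uint8'),0,1)[0];c=max(c,key=len)[:,0]
        w=np.array([ray(d,u,v,.063,s)[:2] for u,v in c]);(a,b),r=cv2.minEnclosingCircle((w*1000).astype('f4'));print(a,b,r)
for p in ['pocket_a','rest','pusher','bowl']: print(p,lm('wrist',p))
```

```text
knob [ 0.58401085 -0.10949759  0.102     ] edge [ 0.45398806 -0.50012143  0.        ]
0.93 258.6813983397638 265.5524377411435 190 310 211 322
0.68 213.47614588697974 85.33583032913526 133 294 1 169
584.4195556640625 -108.46855163574219 79.88164520263672
0.34 78.49044088958252 225.8423722200546 44 105 199 259
pocket_a []
rest [([418.0, 93.2, 1.1], 0.63)]
pusher [([418.3, 94.3, 7.5], 0.9), ([393.4, 181.9, 1.6], 0.9), ([332.8, 118.9, 4.7], 0.84)]
bowl []
```

>>> carry_out(plan=[[[21,-25,10],[0,0,0]],[[21,-25,10],[0,0,0]],[[21,-25,10],[0,0,0]],[[21.5,-25,10],[0,0,0]]])

```text
t: 3.4
position: [0.584, -0.1082, 0.2252]
eef_rot: [3.141, -0.004, 0.0]
ft_force: [0.9, -0.3, 0.5]
grip_width: 0.092
gripper_force: 0.0
```

>>> carry_out(plan=[[[0,0,36],[0,0,0]],[[0,0,36],[0,0,0]],[[0,0,36],[0,0,0]],[[0,0,32],[0,0,0]],[[0,0,0],[0,0,0]]])

```text
t: 3.82
position: [0.578, -0.107, 0.0781]
eef_rot: [-3.136, 0.002, 0.02]
ft_force: [-0.6, 1.2, -1.7]
grip_width: 0.0917
gripper_force: 0.0
```

>>> carry_out(plan=[[[0,0,0],[0,0,0]],[[0,0,0],[0,0,0]],[[0,0,0],[0,0,0]],[[0,0,0],[0,0,0]],[[0,0,0],[0,0,0]]], hand=20, force=25)

```text
t: 4.23
position: [0.5848, -0.109, 0.0877]
eef_rot: [3.14, -0.0, 0.005]
ft_force: [-0.6, 0.2, 0.5]
grip_width: 0.0606
gripper_force: 0.0
```

>>> carry_out(plan=[[[0,0,0],[0,0,0]],[[0,0,0],[0,0,0]],[[0,0,0],[0,0,0]],[[0,0,0],[0,0,0]]])

```text
t: 4.57
position: [0.5835, -0.1083, 0.0856]
eef_rot: [-3.142, 0.0, 0.0]
ft_force: [0.1, 0.0, 0.2]
grip_width: 0.0341
gripper_force: 0.0
```

>>> carry_out(plan=[[[0,0,0],[0,0,0]],[[0,0,0],[0,0,0]],[[0,0,0],[0,0,0]],[[0,0,0],[0,0,0]],[[0,0,0],[0,0,0]]])

```text
t: 4.98
position: [0.5835, -0.1081, 0.0856]
eef_rot: [-3.141, 0.0, 0.0]
ft_force: [-0.7, 2.1, 0.5]
grip_width: 0.0279
gripper_force: 25.0
```

>>> carry_out(plan=[[[0,0,-5],[0,0,0]],[[0,0,-12],[0,0,0]],[[0,0,-20],[0,0,0]],[[0,0,-15],[0,0,0]],[[0,0,-8],[0,0,0]]])

```text
t: 5.4
position: [0.5847, -0.1091, 0.1487]
eef_rot: [3.14, -0.0, 0.006]
ft_force: [-0.0, 0.4, -2.2]
grip_width: 0.0275
gripper_force: 25.0
```

>>> carry_out(plan=[[[0,8,0],[0,0,0]],[[0,20,0],[0,0,0]],[[0,25,0],[0,0,0]],[[0,25,0],[0,0,0]],[[0,25,0],[0,0,0]]])

```text
t: 5.82
position: [0.5826, -0.2127, 0.1445]
eef_rot: [-3.141, -0.0, 0.003]
ft_force: [0.3, 0.1, -2.7]
grip_width: 0.0275
gripper_force: 25.0
```

>>> carry_out(plan=[[[0,25,0],[0,0,0]],[[0,25,0],[0,0,0]],[[0,17,0],[0,0,0]],[[0,10,0],[0,0,0]],[[0,0,0],[0,0,0]]])

```text
t: 6.23
position: [0.5829, -0.2903, 0.1449]
eef_rot: [-3.142, 0.004, 0.001]
ft_force: [0.1, 0.2, -2.8]
grip_width: 0.0274
gripper_force: 25.0
```

Run:
```python
from h import *
s=monitor.state();print(s['position'],s['grip_width'],s['gripper_force'])
d=snap('side')
for p in ['lid','bowl']: print(p,lm('side',p))
d=snap('scene')
for p in ['lid','bowl']: print(p,lm('scene',p))
```

```text
[ 0.5828945  -0.29029108  0.14493216] 0.02738002622151522 24.999223351478577
lid [([582.1, -287.2, 107.6], 0.94), ([362.5, -124.0, 1.4], 0.56)]
bowl [([588.6, -104.9, 2.2], 0.88)]
lid [([362.3, -118.8, -1.3], 0.95), ([419.3, 90.9, -0.6], 0.56)]
bowl [([585.6, -106.3, 2.6], 0.66)]
```

>>> carry_out(plan=[[[0,0,12],[0,0,0]],[[0,0,28],[0,0,0]],[[0,0,30],[0,0,0]],[[0,0,20],[0,0,0]],[[0,0,9],[0,0,0]]])

```text
t: 6.95
position: [0.581, -0.2859, 0.0417]
eef_rot: [-3.137, -0.001, 0.009]
ft_force: [-0.5, 0.2, -3.5]
grip_width: 0.0275
gripper_force: 25.0
```

>>> carry_out(plan=[[[0,0,3],[0,0,0]],[[0,0,2],[0,0,0]],[[0,0,2],[0,0,0]],[[0,0,0],[0,0,0]],[[0,0,0],[0,0,0]]])

```text
t: 7.37
position: [0.5844, -0.289, 0.0411]
eef_rot: [3.14, -0.0, 0.003]
ft_force: [-0.2, 0.1, -2.5]
grip_width: 0.0274
gripper_force: 25.0
```

>>> carry_out(plan=[[[0,0,1],[0,0,0]],[[0,0,1],[0,0,0]],[[0,0,0],[0,0,0]],[[0,0,0],[0,0,0]]])

```text
t: 7.7
position: [0.5835, -0.2884, 0.0377]
eef_rot: [3.141, -0.0, 0.0]
ft_force: [0.7, 0.2, -1.7]
grip_width: 0.0276
gripper_force: 25.0
```

>>> carry_out(plan=[[[0,0,1],[0,0,0]],[[0,0,0],[0,0,0]],[[0,0,0],[0,0,0]],[[0,0,0],[0,0,0]]])

```text
t: 8.03
position: [0.5836, -0.2884, 0.0377]
eef_rot: [3.142, -0.0, -0.0]
ft_force: [-2.9, 2.3, 5.1]
grip_width: 0.0277
gripper_force: 25.0
```

>>> carry_out(plan=[[[0,0,0],[0,0,0]],[[0,0,0],[0,0,0]],[[0,0,0],[0,0,0]],[[0,0,0],[0,0,0]],[[0,0,0],[0,0,0]]], hand=80)

```text
t: 8.45
position: [0.5835, -0.2884, 0.0365]
eef_rot: [3.142, -0.0, 0.0]
ft_force: [-0.3, 0.1, 0.6]
grip_width: 0.0587
gripper_force: 0.0
```

>>> carry_out(plan=[[[0,0,0],[0,0,0]],[[0,0,-8],[0,0,0]],[[0,0,-25],[0,0,0]],[[0,0,-35],[0,0,0]],[[0,0,-35],[0,0,0]]])

```text
t: 8.87
position: [0.5827, -0.2878, 0.1403]
eef_rot: [-3.14, 0.0, 0.003]
ft_force: [0.5, -1.1, 1.2]
grip_width: 0.0799
gripper_force: 0.0
```

>>> carry_out(plan=[[[0,-20,-30],[0,0,0]],[[4,-28,-25],[0,0,0]],[[4,-30,-20],[0,0,0]],[[4,-30,-20],[0,0,0]],[[4,-30,-15],[0,0,0]]])

```text
t: 9.28
position: [0.6, -0.1494, 0.2527]
eef_rot: [3.14, -0.001, 0.005]
ft_force: [0.8, -0.4, -0.0]
grip_width: 0.08
gripper_force: 0.0
```

>>> carry_out(plan=[[[0,-20,-10],[0,0,0]],[[0,-12,-5],[0,0,0]],[[0,0,0],[0,0,0]],[[0,0,0],[0,0,0]],[[0,0,0],[0,0,0]]])

```text
t: 9.7
position: [0.599, -0.1194, 0.2635]
eef_rot: [-3.141, 0.002, 0.003]
ft_force: [-0.2, -0.7, -0.2]
grip_width: 0.0801
gripper_force: 0.0
```

```bash
cat >> h.py <<'E'
def circ(c,label,z,d,s=None,k=0):
    out=[]
    for x in viewer.trace(c,label):
        cs=cv2.findContours(x['pixels'].astype('uint8'),0,1)[0];q=max(cs,key=len)[:,0]
        w=np.array([ray(d,u,v,z,s)[:2] for u,v in q])*1000
        (a,b),r=cv2.minEnclosingCircle(w.astype('f4'));out.append((round(x['conf'],2),round(a,1),round(b,1),round(r,1)))
    return out
E
python3 - <<'E'
from h import *
s=monitor.state();print(s['position'],s['grip_width'],s['joints'])
d=snap('wrist','w2')
print(circ('wrist','bowl',.055,d,s),circ('wrist','lid',.015,d,s))
for p in ['bowl','lid','outlet','pocket_a','pusher']: print(p,lm('wrist',p))
E
```

```text
[ 0.59896229 -0.11943094  0.26346991] 0.08005582130562774 [-3.94113732e-01  2.29214253e-01  1.44111299e+00 -5.79752167e-04
  1.47291292e+00  1.17802114e+00]
[(0.77, 583.3, -105.9, 79.1), (0.35, 547.9, 189.3, 15.2)] [(0.87, 366.3, -122.8, 79.5), (0.57, 585.1, -288.7, 80.5), (0.38, 576.2, 220.9, 16.8)]
bowl [([585.6, -106.0, 2.3], 0.91)]
lid [([361.2, -121.7, -5.7], 0.7), ([583.4, -285.9, -2.0], 0.6)]
outlet [([577.1, 76.8, 77.1], 0.94)]
pocket_a [([598.8, 162.9, 76.5], 0.52)]
pusher [([417.3, 96.0, 6.5], 0.53)]
```

View pics/w2.png

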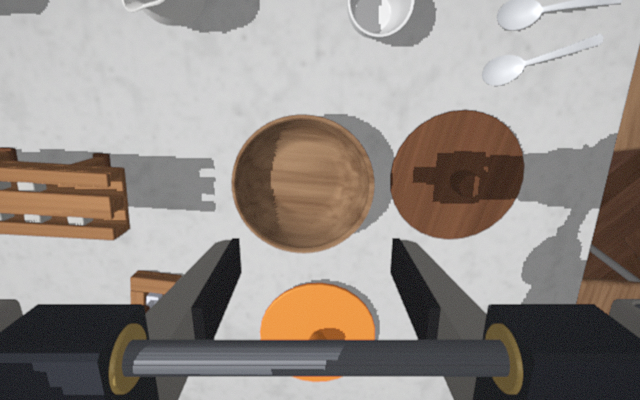

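The wrist view shows the open, empty bowl centred at about (303,183), the lid laid down at (458,175), and lumps in the dispenser lanes on the left. The gap between lid and bowl is small, so I'll hold the rim on the diagonal, with the tool at yaw -30° and tilted 20°.

>>> carry_out(plan=[[[-10,12,8],[0,0,0]],[[-20,20,18],[0,0,0]],[[-20,20,18],[0,0,0]],[[-11,15,10],[0,0,0]]], hand=50)

```text
t: 10.43
position: [0.5362, -0.186, 0.2085]
eef_rot: [-3.141, 0.001, 0.005]
ft_force: [-0.5, -0.8, 0.3]
grip_width: 0.0553
gripper_force: 0.0
```

>>> carry_out(plan=[[[0,0,0],[0,0,0.105]],[[0,0,0],[0,0,0.105]],[[0,0,0],[0,0,0.105]],[[0,0,0],[0,0,0.105]],[[0,0,0],[0,0,0.104]]])

```text
t: 10.85
position: [0.5385, -0.1855, 0.2106]
eef_rot: [-3.032, 0.822, -0.0]
ft_force: [0.4, -0.3, 0.1]
grip_width: 0.0499
gripper_force: 0.0
```

>>> carry_out(plan=[[[0,0,0],[0.116,0,0]],[[0,0,0],[0.116,0,0]],[[0,0,0],[0.117,0,0]],[[0,0,0],[0,0,0]],[[0,0,0],[0,0,0]]])

```text
t: 11.27
position: [0.5377, -0.1866, 0.21]
eef_rot: [-2.706, 0.731, -0.126]
ft_force: [0.1, -0.1, -0.2]
grip_width: 0.05
gripper_force: 0.0
```

```bash
cat >> h.py <<'E'
def rel(P,s=None):
    """tool-frame shift (mm) from measured pose to world point P (mm)"""
    s=s or monitor.state(); return np.round(R.from_rotvec(s['eef_rot']).as_matrix().T@(np.array(P)-s['position']*1000),1)
E
python3 - <<'E'
from h import *
s=monitor.state();print(s['position'],s['joints']);M=R.from_rotvec(s['eef_rot']).as_matrix();print(M.round(3))
d=snap('side');print(lm('side','bowl'),circ('side','bowl',.055,d));d=snap('scene');print(lm('scene','bowl'))
o=np.array([-.5,-.866,0]);c=np.array([584.5,-106,0])
T=c+o*68.7+[0,0,37.5]
print('final',T,rel(T,s))
E
```

```text
[ 0.53772622 -0.18659525  0.21003533] [-0.73731924  0.1450122   1.68078853  0.34415117  1.40273733  1.28788761]
[[ 0.864 -0.473  0.17 ]
 [-0.503 -0.812  0.295]
 [-0.001 -0.34  -0.94 ]]
[([584.6, -105.4, 1.7], 0.74)] [(0.83, 565.8, -69.5, 108.0), (0.41, 541.8, -207.3, 86.5)]
[([582.9, -105.9, 1.4], 0.97)]
final [ 550.15   -165.4942   37.5   ] [  0.4  35.7 170.6]
```

>>> carry_out(plan=[[[0,10,0],[0,0,0]],[[0,16,10],[0,0,0]],[[0,10,20],[0,0,0]],[[0,0,25],[0,0,0]],[[0,0,25],[0,0,0]]])

```text
t: 11.93
position: [0.5353, -0.1917, 0.1224]
eef_rot: [-2.707, 0.727, -0.129]
ft_force: [-0.0, -0.4, -0.0]
grip_width: 0.0504
gripper_force: 0.0
```

>>> carry_out(plan=[[[0,0,25],[0,0,0]],[[0,0,25],[0,0,0]],[[0,0,20],[0,0,0]],[[0,0,14],[0,0,0]],[[0,0,6],[0,0,0]]])

```text
t: 12.35
position: [0.5494, -0.1627, 0.0361]
eef_rot: [-2.706, 0.724, -0.122]
ft_force: [0.6, -0.2, -0.8]
grip_width: 0.0498
gripper_force: 0.0
```

>>> carry_out(plan=[[[0,0,0],[0,0,0]],[[0,0,0],[0,0,0]],[[0,0,0],[0,0,0]],[[0,0,0],[0,0,0]],[[0,0,0],[0,0,0]]])

```text
t: 12.77
position: [0.5512, -0.1651, 0.0396]
eef_rot: [-2.707, 0.726, -0.131]
ft_force: [0.1, 0.1, -0.0]
grip_width: 0.0497
gripper_force: 0.0
```

Run:
```python
from h import *
s=monitor.state();print(s['position'],s['ft_force'])
T=np.array([ 550.15,-165.5,37.5]);print(rel(T,s))
d=snap('side','s3')
```

```text
[ 0.55123221 -0.16509653  0.03959228] [ 0.13940698  0.10254614 -0.03271161]
[-0.7  1.6  1.7]
```

View pics/s3.png

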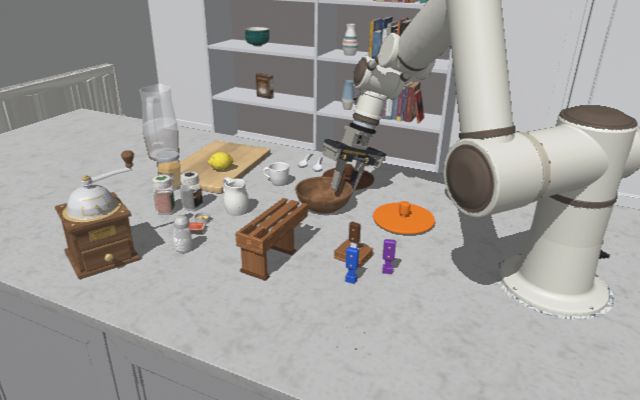

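The side view shows the fingers astride the bowl rim at (345,185), tilted with the wall. Closing.

>>> carry_out(plan=[[[0,1.5,1.5],[0,0,0]],[[0,0,0],[0,0,0]],[[0,0,0],[0,0,0]],[[0,0,0],[0,0,0]],[[0,0,0],[0,0,0]]], hand=2, force=12)

```text
t: 13.23
position: [0.5502, -0.1651, 0.0366]
eef_rot: [-2.706, 0.726, -0.128]
ft_force: [-1.0, -0.2, -0.4]
grip_width: 0.0189
gripper_force: 0.0
```

>>> carry_out(plan=[[[0,0,0],[0,0,0]],[[0,0,0],[0,0,0]],[[0,0,0],[0,0,0]],[[0,0,0],[0,0,0]],[[0,0,0],[0,0,0]]])

```text
t: 13.65
position: [0.5502, -0.1648, 0.0367]
eef_rot: [-2.706, 0.726, -0.128]
ft_force: [-0.4, 2.2, 2.4]
grip_width: 0.0079
gripper_force: 11.9
```

Run:
```python
from h import *
s=monitor.state();print(s['position'],s['ft_force'],s['grip_width'],s['gripper_force'])
d=snap('side');print(lm('side','bowl'),lm('side','dispenser'),lm('side','pocket_a'))
d=snap('scene','sc4');print(lm('scene','bowl'),lm('scene','dispenser'),lm('scene','outlet'),lm('scene','pocket_a'))
M=R.from_rotvec(s['eef_rot']).as_matrix();print((M.T@[0,1,0]).round(4),(M.T@[1,0,0]).round(4),(M.T@[0,0,1]).round(4))
```

```text
[ 0.55021374 -0.16481599  0.03673781] [-0.38294968  2.2369986   2.37325832] 0.00788986073141107 11.859944129828364
[([587.2, -106.1, 5.5], 0.78), ([603.4, 235.3, 84.1], 0.58), ([794.7, 20.6, 1.5], 0.18)] [([584.3, 170.1, -3.2], 0.7)] [([573.3, 237.0, 76.8], 0.93), ([600.6, 233.5, 79.0], 0.85)]
[([583.6, -110.4, 0.3], 0.65)] [([582.2, 175.8, -2.1], 0.9)] [([572.3, 74.9, 78.2], 0.94)] [([604.7, 236.8, 77.3], 0.89), ([571.4, 237.1, 74.8], 0.74)]
[-0.5003 -0.8135  0.2966] [ 0.8659 -0.4701  0.171 ] [-3.000e-04 -3.424e-01 -9.396e-01]
```

>>> carry_out(plan=[[[-4.2,-5.8,2.1],[0,0,0]],[[-8.4,-11.5,4.2],[0,0,0]],[[-10,-13.8,5.0],[0,0,0]],[[-10,-13.8,5.05],[0,0,0]],[[-10,-13.8,5.05],[0,0,0]]])

```text
t: 14.52
position: [0.5449, -0.0889, 0.0368]
eef_rot: [-2.707, 0.727, -0.131]
ft_force: [0.6, -3.1, 2.1]
grip_width: 0.0077
gripper_force: 12.0
```

>>> carry_out(plan=[[[-10,-13.8,5.05],[0,0,0]],[[-10,-13.8,5.05],[0,0,0]],[[-10,-13.8,5.05],[0,0,0]],[[-6.7,-9.2,3.35],[0,0,0]],[[-4.2,-5.8,2.1],[0,0,0]]])

```text
t: 14.93
position: [0.5393, -0.0159, 0.0368]
eef_rot: [-2.707, 0.725, -0.13]
ft_force: [-0.6, -2.7, 1.6]
grip_width: 0.0076
gripper_force: 12.0
```

>>> carry_out(plan=[[[0,0,0],[0,0,0]],[[0,0,0],[0,0,0]],[[0,0,0],[0,0,0]]])

```text
t: 15.18
position: [0.5391, -0.0168, 0.0364]
eef_rot: [-2.705, 0.726, -0.127]
ft_force: [1.2, 2.9, 2.0]
grip_width: 0.0074
gripper_force: 12.0
```

Run:
```python
from h import *
s=monitor.state();print(s['position'],s['ft_force'],s['grip_width'],s['joints'],s['eef_rot'])
d=snap('side','s5');print(lm('side','bowl'))
d=snap('scene');print(lm('scene','bowl'))
im=cv2.imread('pics/s5.png')[130:330,150:450];cv2.imwrite('pics/s5c.png',cv2.resize(im,None,fx=2.5,fy=2.5,interpolation=2))
```

```text
[ 0.53905102 -0.01681461  0.03640822] [1.21654815 2.88508796 2.04892477] 0.007392324516067292 [-0.46435461  0.24047976  1.95928646  0.42898641  0.96640874  1.38014616] [-2.70486038  0.72588884 -0.12652111]
[([578.4, 41.9, 3.8], 0.78)]
[([577.1, 37.1, 1.9], 0.77)]
```

View pics/s5c.png

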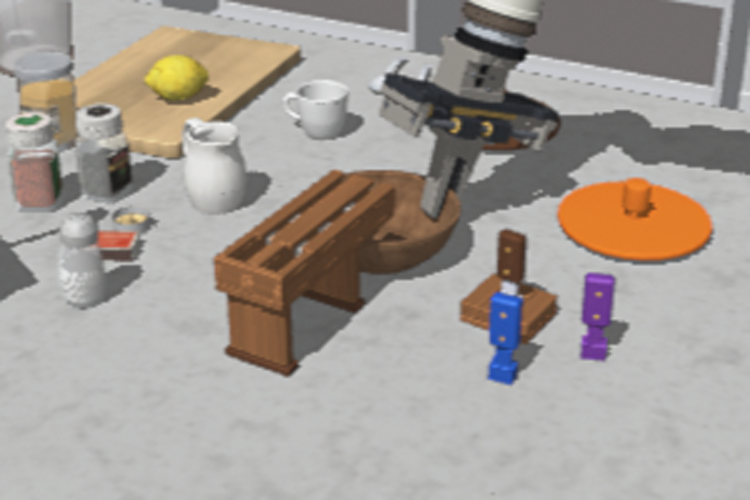

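The bowl is in place: its rim, at about (400,230) in the crop, sits below the dispenser's open end, and the brown pusher stands in the rest at (510,260). Next I release the bowl, back out along the wall, untilt and turn.

>>> carry_out(plan=[[[0,0,0],[0,0,0]],[[0,0,0],[0,0,0]],[[0,0,0],[0,0,0]],[[0,0,0],[0,0,0]],[[0,0,0],[0,0,0]]], hand=46)

```text
t: 15.8
position: [0.5391, -0.0174, 0.0363]
eef_rot: [-2.706, 0.726, -0.128]
ft_force: [-0.1, 0.1, 0.3]
grip_width: 0.0388
gripper_force: 0.0
```

>>> carry_out(plan=[[[0,0,0],[0,0,0]],[[0,0,-8],[0,0,0]],[[0,0,-25],[0,0,0]],[[0,0,-35],[0,0,0]],[[0,0,-38],[0,0,0]]])

```text
t: 16.22
position: [0.5196, -0.0483, 0.1365]
eef_rot: [-2.706, 0.726, -0.123]
ft_force: [0.4, -0.4, -0.2]
grip_width: 0.0458
gripper_force: 0.0
```

>>> carry_out(plan=[[[0,0,-38],[0,0,0]],[[0,0,-38],[0,0,0]],[[0,0,-20],[-0.116,0,0]],[[0,0,0],[-0.116,0,0]],[[0,0,0],[-0.117,0,0]]])

```text
t: 16.63
position: [0.5059, -0.0793, 0.2304]
eef_rot: [3.026, -0.818, 0.01]
ft_force: [0.6, 1.0, -0.9]
grip_width: 0.046
gripper_force: 0.0
```

>>> carry_out(plan=[[[0,0,0],[0,0,-0.12]],[[0,0,0],[0,0,-0.12]],[[0,0,0],[0,0,-0.12]],[[0,0,0],[0,0,-0.12]],[[0,0,0],[0,0,-0.12]]])

```text
t: 17.05
position: [0.5045, -0.077, 0.2269]
eef_rot: [3.139, 0.128, 0.0]
ft_force: [-0.5, 0.6, 0.8]
grip_width: 0.0458
gripper_force: 0.0
```

>>> carry_out(plan=[[[0,0,0],[0,0,-0.12]],[[0,0,0],[0,0,-0.12]],[[0,0,0],[0,0,-0.12]],[[0,0,0],[0,0,-0.12]],[[0,0,0],[0,0,-0.12]]])

```text
t: 17.47
position: [0.5045, -0.0772, 0.2269]
eef_rot: [2.961, 1.049, 0.0]
ft_force: [-0.2, 0.6, -0.1]
grip_width: 0.0457
gripper_force: 0.0
```

>>> carry_out(plan=[[[0,0,0],[0,0,-0.12]],[[0,0,0],[0,0,-0.12]],[[0,0,0],[0,0,-0.12]],[[0,0,0],[0,0,-0.12]],[[0,0,0],[0,0,-0.12]]])

```text
t: 17.88
position: [0.5045, -0.0772, 0.2269]
eef_rot: [2.518, 1.878, -0.0]
ft_force: [0.0, 0.2, -0.6]
grip_width: 0.0461
gripper_force: 0.0
```

>>> carry_out(plan=[[[0,0,0],[0,0,-0.12]],[[0,0,0],[0,0,-0.08]],[[0,0,0],[0,0,0]]])

```text
t: 18.13
position: [0.5045, -0.0772, 0.2268]
eef_rot: [2.322, 2.115, 0.0]
ft_force: [-0.6, -0.0, 0.4]
grip_width: 0.046
gripper_force: 0.0
```

Run:
```python
from h import *
s=monitor.state();print(s['position'],s['joints'],s['ft_force']);print(R.from_rotvec(s['eef_rot']).as_matrix().round(3))
print(rel([430,70,250],s))
d=snap('side');print(lm('side','bowl'))
d=snap('wrist','w6');print(lm('wrist','bowl'),lm('wrist','outlet'),lm('wrist','pocket_a'),lm('wrist','dispenser'),lm('wrist','pusher'))
```

```text
[ 0.50453354 -0.07715895  0.2268492 ] [-3.88788309e-01 -1.16116974e-02  1.77410670e+00 -1.58072818e-04
  1.37870308e+00 -2.95352060e-01] [-0.62641833 -0.01161853  0.4347498 ]
[[ 0.093  0.996  0.   ]
 [ 0.996 -0.093 -0.   ]
 [-0.     0.    -1.   ]]
[139.6 -87.9 -23.2]
[([585.8, 171.7, -2.8], 0.2)]
[([574.1, 40.2, 2.2], 0.94)] [] [] [] [([417.5, 96.0, 8.1], 0.95)]
```

>>> carry_out(plan=[[[15,-10,-4],[0,0,0]],[[30,-20,-6],[0,0,0]],[[32,-20,-6],[0,0,0]],[[32,-20,-7],[0,0,0]],[[20,-12,0],[0,0,0]]])

```text
t: 18.95
position: [0.4344, 0.0614, 0.2507]
eef_rot: [2.323, 2.113, 0.003]
ft_force: [0.2, -0.2, 1.8]
grip_width: 0.046
gripper_force: 0.0
```

>>> carry_out(plan=[[[10,-6,0],[0,0,0]],[[0,0,0],[0,0,0]],[[0,0,0],[0,0,0]],[[0,0,0],[0,0,0]]])

```text
t: 19.28
position: [0.4308, 0.0687, 0.2491]
eef_rot: [2.325, 2.112, -0.001]
ft_force: [0.3, 0.3, -0.6]
grip_width: 0.0464
gripper_force: 0.0
```

Run:
```python
from h import *
s=monitor.state();print(s['position'],s['ft_force'])
d=snap('wrist','w7');print(lm('wrist','outlet'),lm('wrist','pocket_a'),lm('wrist','rest'),lm('wrist','pusher'))
for l in ['pusher','rest']:
  for x in viewer.trace('wrist',l):
    q=max(cv2.findContours(x['pixels'].astype('uint8'),0,1)[0],key=len)[:,0]
    z={'pusher':.09,'rest':.022}[l]
    w=np.array([ray(d,u,v,z,s)[:2] for u,v in q])*1000
    print(l,round(x['conf'],2),cv2.minAreaRect(w.astype('f4')))
```

```text
[0.43075515 0.06867957 0.24910754] [ 0.27389232  0.25362314 -0.6009837 ]
[([578.1, 75.1, 79.7], 0.59)] [] [([417.5, 97.3, 0.9], 0.89)] [([331.8, 119.6, 5.1], 0.88), ([390.6, 184.5, -1.3], 0.85), ([420.1, 96.9, 10.0], 0.7)]
pusher 0.95 ((419.93865966796875, 98.6617660522461), (23.878032684326172, 26.642616271972656), 84.49461364746094)
pusher 0.86 ((394.6322021484375, 178.41357421875), (29.64971923828125, 19.1502685546875), 1.644025444984436)
pusher 0.62 ((342.9667053222656, 119.22262573242188), (41.99050521850586, 13.709096908569336), 15.124363899230957)
pusher 0.33 ((701.2321166992188, -112.65840148925781), (33.66276550292969, 44.402950286865234), 84.54915618896484)
rest 0.89 ((419.6007995605469, 94.06393432617188), (62.023704528808594, 72.04493713378906), 81.22908020019531)
```

View pics/w7.png

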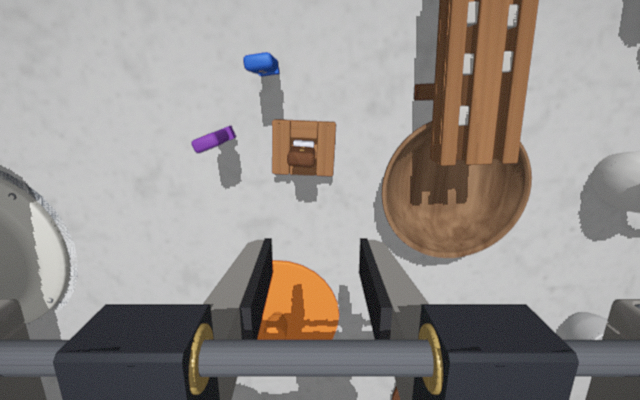

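The wrist view shows the rest at (304,148) with the brown handle at (302,157) and its neck showing at (303,143). It also shows blue at (260,64), purple at (213,139), the bowl under the outlet, and lumps in both lanes. I'll fit the handle and rest.

Run:
```python
from h import *
from scipy.optimize import minimize
s=monitor.state();d=snap('wrist')
im=d['image'].astype(int)[115:185,265:345]
# dark brown handle
hsv=cv2.cvtColor(d['image'],cv2.COLOR_RGB2HSV)
reg=np.zeros((400,640),bool);reg[138:172,284:320]=1
dark=(d['image'].sum(2)<230)&reg&(d['image'][...,0]>d['image'][...,2]+10)
n,l,st,ce=cv2.connectedComponentsWithStats(dark.astype('uint8'));i=1+st[1:,4].argmax();m=l==i
print(st[i],ce[i])
def sil(p,boxes):
    x,y,a=p;c,sn=np.cos(a),np.sin(a);o=np.zeros((400*4,640*4),'uint8')
    for (lx,ly,z0,z1) in boxes:
        pts=[]
        for X in(-lx/2,lx/2):
            for Y in(-ly/2,ly/2):
                for Z in(z0,z1): pts.append(proj(d,[(x+c*X-sn*Y)/1e3,(y+sn*X+c*Y)/1e3,Z/1e3],s))
        h=cv2.convexHull((np.array(pts)*4).astype('f4')).astype(int);cv2.fillConvexPoly(o,h,1)
    return o
M=cv2.resize(m.astype('uint8'),None,fx=4,fy=4,interpolation=0)
iou=lambda p,M,b:(lambda S:-(S&M).sum()/(S|M).sum())(sil(p,b))
r=minimize(iou,[419,97,-.095],args=(M,[(26,14,42,90)]),method='Nelder-Mead',options=dict(initial_simplex=[[419,97,-.1],[423,97,-.1],[419,101,-.1],[419,97,.1]]));print('handle',r.x,r.fun)
for x in viewer.trace('wrist','rest')[:1]:
    q=x['pixels'].astype('uint8');q=(q|m);q=cv2.morphologyEx(q.astype('uint8'),cv2.MORPH_CLOSE,np.ones((9,9),np.uint8));M2=cv2.resize(q,None,fx=4,fy=4,interpolation=0)
    r=minimize(iou,[419,97,-.095],args=(M2,[(70,60,0,22)]),method='Nelder-Mead',options=dict(initial_simplex=[[419,97,-.1],[423,97,-.1],[419,101,-.1],[419,97,.1]]));print('rest',r.x,r.fun)
```

```text
[288 147  29  25 384] [302.59635417 160.15364583]
handle [411.49382716 118.38271605  -0.51481481] 0.0
rest [363.  169.    0.5] 0.0<stdin>:21: RuntimeWarning: overflow encountered in scalar negative
```

```bash
cat >> h.py <<'E'
from scipy.optimize import minimize
def sil(p,boxes,d,s):
    x,y,a=p;c,sn=np.cos(a),np.sin(a);o=np.zeros((1600,2560),'uint8')
    for (lx,ly,z0,z1) in boxes:
        pts=[proj(d,[(x+c*X-sn*Y)/1e3,(y+sn*X+c*Y)/1e3,Z/1e3],s) for X in(-lx/2,lx/2) for Y in(-ly/2,ly/2) for Z in(z0,z1)]
        cv2.fillConvexPoly(o,cv2.convexHull((np.array(pts)*4+2).astype('f4')).astype(int),1)
    return o
def fitbox(mask,p0,boxes,d,s):
    M=cv2.resize(mask.astype('uint8'),None,fx=4,fy=4,interpolation=0);p0=np.array(p0,float)
    f=lambda p:(lambda S:-float((S&M).sum(dtype=float)/(S|M).sum(dtype=float)))(sil(p,boxes,d,s))
    r=minimize(f,p0,method='Nelder-Mead',options=dict(initial_simplex=[p0,p0+[4,0,0],p0+[0,4,0],p0+[0,0,.15]]));return r.x.round(3),r.fun
E
python3 - <<'E'
from h import *
s=monitor.state();d=snap('wrist')
reg=np.zeros((400,640),bool);reg[138:172,284:320]=1
dark=(d['image'].sum(2)<230)&reg&(d['image'][...,0]>d['image'][...,2]+10)
n,l,st,ce=cv2.connectedComponentsWithStats(dark.astype('uint8'));m=l==1+st[1:,4].argmax()
print('handle',fitbox(m,[419,97,-.1],[(26,14,42,90)],d,s))
q=viewer.trace('wrist','rest')[0]['pixels']|m
q=cv2.morphologyEx(q.astype('uint8'),cv2.MORPH_CLOSE,np.ones((9,9),np.uint8))
print('rest',fitbox(q,[419,97,-.1],[(70,60,0,22)],d,s))
E
```

```text
handle (array([ 4.19595e+02,  9.09420e+01, -1.49000e-01]), np.float64(-0.49588759424263196))
rest (array([ 4.19395e+02,  9.38990e+01, -1.50000e-01]), np.float64(-0.9376353853678988))
```

Run:
```python
from h import *
s=monitor.state();d=snap('wrist')
for x in viewer.trace('wrist','pusher'):
    p=x['pixels'];ys,xs=np.nonzero(p)
    if abs(xs.mean()-302)<15 and abs(ys.mean()-155)<20:
        print(xs.min(),xs.max(),ys.min(),ys.max(),p.sum())
        print(fitbox(p,[419,97,-.15],[(26,14,42,90),(14,5,24,42),(22,15,18,24)],d,s))
S=sil([419.5,96,-.15],[(26,14,42,90)],d,s)[::4,::4];print([ (a.min(),a.max()) for a in np.nonzero(S)])
im=cv2.cvtColor(d['image'],cv2.COLOR_RGB2BGR)[100:200,240:360];cv2.imwrite('pics/w8c.png',cv2.resize(im,None,fx=6,fy=6,interpolation=0))
```

```text
288 315 142 167 641
(array([ 4.19975e+02,  9.42190e+01, -9.20000e-02]), np.float64(-0.9171438797423049))
[(np.int64(144), np.int64(166)), (np.int64(287), np.int64(315))]
```

View pics/w8c.png

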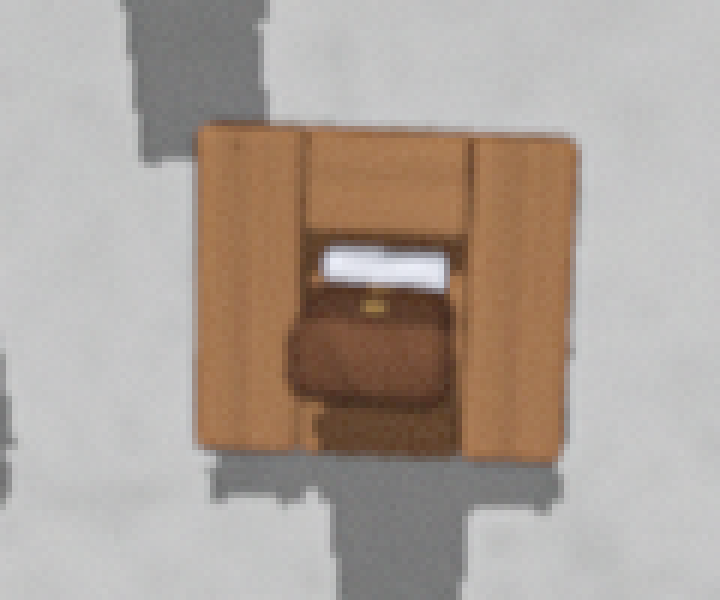

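The crop shows the rest turned about 2° in the image, which puts it near -8° in the world frame. The handle is at (372,345) and the foot shows at (385,265), consistent with the pusher standing in the pocket. Turning the tool to match.

>>> carry_out(plan=[[[0,0,0],[0,0,0.116]],[[0,0,0],[0,0,0.116]],[[0,0,0],[0,0,0.116]],[[0,0,0],[0,0,0.116]],[[0,0,0],[0,0,0.116]]])

```text
t: 20.35
position: [0.4303, 0.0697, 0.2493]
eef_rot: [2.835, 1.353, 0.0]
ft_force: [-1.3, -0.6, -0.4]
grip_width: 0.046
gripper_force: 0.0
```

>>> carry_out(plan=[[[0,0,0],[0,0,0.116]],[[0,0,0],[0,0,0.116]],[[0,0,0],[0,0,0.116]],[[0,0,0],[0,0,0.116]],[[0,0,0],[0,0,0.116]]])

```text
t: 20.77
position: [0.4303, 0.0697, 0.2494]
eef_rot: [3.104, 0.485, 0.0]
ft_force: [-0.9, -0.5, 0.2]
grip_width: 0.0459
gripper_force: 0.0
```

>>> carry_out(plan=[[[0,0,0],[0,0,0.116]],[[0,0,0],[0,0,0.116]],[[0,0,0],[0,0,0.116]],[[0,0,0],[0,0,0.11]],[[0,0,0],[0,0,0]]])

```text
t: 21.18
position: [0.4303, 0.0697, 0.2494]
eef_rot: [3.133, -0.227, 0.0]
ft_force: [0.1, -0.3, 0.3]
grip_width: 0.0462
gripper_force: 0.0
```

Run:
```python
from h import *
s=monitor.state();print(s['position'],s['joints'][5]);M=R.from_rotvec(s['eef_rot']).as_matrix();print(M.round(3))
d=snap('wrist')
for x in viewer.trace('wrist','pusher'):
    p=x['pixels'];q=max(cv2.findContours(p.astype('uint8'),0,1)[0],key=len)[:,0].mean(0);P=ray(d,*q,.06,s)*1000
    if np.hypot(P[0]-420,P[1]-95)<35: print(fitbox(p,[420,95,-.14],[(26,14,42,90),(14,5,24,42),(22,15,18,24)],d,s))
q=[x for x in viewer.trace('wrist','rest')]
if q: print('rest',fitbox(cv2.morphologyEx(q[0]['pixels'].astype('uint8'),cv2.MORPH_CLOSE,np.ones((9,9),np.uint8)),[419,95,-.14],[(70,60,0,22)],d,s))
print(lm('wrist','pusher'),lm('wrist','rest'))
print(rel([420,95,64],s))
```

```text
[0.4302517  0.06971719 0.24935251] 1.5975745073156864
[[ 0.99  -0.144  0.   ]
 [-0.144 -0.99  -0.   ]
 [ 0.     0.    -1.   ]]
(array([ 4.20639e+02,  9.25630e+01, -2.18000e-01]), np.float64(-0.9313509895783536))
[([331.4, 115.3, 4.5], 0.84), ([420.2, 94.6, 9.5], 0.64)] [([420.2, 94.3, -4.2], 0.62)]
[-13.8 -23.5 185.4]
```

>>> carry_out(plan=[[[-4,-7,10],[0,0,0]],[[-6,-9,25],[0,0,0]],[[-3.7,-6.8,30],[0,0,0]],[[0,0,30],[0,0,0]],[[0,0,30],[0,0,0]]])

```text
t: 21.85
position: [0.4192, 0.0951, 0.1225]
eef_rot: [-3.134, 0.22, -0.0]
ft_force: [0.9, 0.5, -0.2]
grip_width: 0.0456
gripper_force: 0.0
```

>>> carry_out(plan=[[[0,0,25],[0,0,0]],[[0,0,18],[0,0,0]],[[0,0,12],[0,0,0]],[[0,0,7],[0,0,0]],[[0,0,0],[0,0,0]]])

```text
t: 22.27
position: [0.4181, 0.0946, 0.0605]
eef_rot: [-3.134, 0.222, 0.006]
ft_force: [-0.4, 0.4, -1.3]
grip_width: 0.0458
gripper_force: 0.0
```

>>> carry_out(plan=[[[0,0,0],[0,0,0]],[[0,0,0],[0,0,0]],[[0,0,0],[0,0,0]],[[0,0,0],[0,0,0]],[[0,0,0],[0,0,0]]], hand=4, force=30)

```text
t: 22.68
position: [0.4205, 0.0942, 0.0629]
eef_rot: [-3.134, 0.223, -0.002]
ft_force: [-0.1, -0.5, 0.5]
grip_width: 0.0146
gripper_force: 0.3
```

>>> carry_out(plan=[[[0,0,0],[0,0,0]],[[0,0,0],[0,0,0]],[[0,0,0],[0,0,0]],[[0,0,0],[0,0,0]]])

```text
t: 23.02
position: [0.4205, 0.0942, 0.0629]
eef_rot: [-3.134, 0.223, -0.002]
ft_force: [-0.9, 0.5, 5.4]
grip_width: 0.0141
gripper_force: 30.0
```

Run:
```python
from h import *
s=monitor.state();print(s['position'],s['ft_force'],s['grip_width'],s['gripper_force'],s['eef_rot'])
```

```text
[0.42049124 0.09416092 0.06290608] [-0.87754969  0.54227432  5.35242066] 0.014060619038656548 30.000869035720825 [-3.13365313e+00  2.23166292e-01 -1.61311731e-03]
```

>>> carry_out(plan=[[[0,0,-6],[0,0,0]],[[0,0,-15],[0,0,0]],[[0,0,-30],[0,0,0]],[[0,0,-35],[0,0,0]],[[0,0,-35],[0,0,0]]])

```text
t: 23.43
position: [0.4187, 0.0943, 0.1839]
eef_rot: [-3.134, 0.223, 0.004]
ft_force: [1.9, -0.5, -1.1]
grip_width: 0.0138
gripper_force: 30.0
```

>>> carry_out(plan=[[[0,0,-35],[0,0,-0.117]],[[0,0,-15],[0,0,-0.117]],[[0,0,0],[0,0,-0.117]],[[0,0,0],[0,0,-0.117]],[[0,0,0],[0,0,-0.117]]])

```text
t: 23.85
position: [0.4197, 0.0942, 0.2335]
eef_rot: [-3.063, -0.699, -0.0]
ft_force: [0.5, -0.7, -1.0]
grip_width: 0.0138
gripper_force: 30.0
```

>>> carry_out(plan=[[[0,0,0],[0,0,-0.117]],[[0,0,0],[0,0,-0.117]],[[0,0,0],[0,0,-0.117]],[[0,0,0],[0,0,-0.117]],[[0,0,0],[0,0,-0.117]]])

```text
t: 24.27
position: [0.4194, 0.0942, 0.2329]
eef_rot: [-2.731, -1.552, 0.002]
ft_force: [-0.4, -0.5, -0.6]
grip_width: 0.0137
gripper_force: 30.0
```

>>> carry_out(plan=[[[0,0,0],[0,0,-0.117]],[[0,0,0],[0,0,-0.117]],[[0,0,0],[0,0,-0.117]],[[0,0,0],[0,0,-0.117]],[[0,0,0],[0,0,0]]])

```text
t: 24.68
position: [0.4194, 0.0942, 0.233]
eef_rot: [-2.299, -2.139, 0.001]
ft_force: [-0.4, 0.2, -1.2]
grip_width: 0.014
gripper_force: 30.0
```

Run:
```python
from h import *
s=monitor.state();print(s['position'],s['joints'],s['grip_width']);M=R.from_rotvec(s['eef_rot']).as_matrix();print(M.round(3))
print(rel([555,215,240],s))
```

```text
[0.41944249 0.09423179 0.23295996] [-6.16770994e-02 -2.40849389e-01  1.96910666e+00  2.02107114e-05
  1.41444649e+00  1.04372342e-02] 0.013996646150964728
[[ 0.072  0.997 -0.001]
 [ 0.997 -0.072  0.   ]
 [ 0.    -0.001 -1.   ]]
[130.2 126.5  -7.2]
```

>>> carry_out(plan=[[[12,12,-2],[0,0,0]],[[25,24,-3],[0,0,0]],[[25,24,-3],[0,0,0]],[[25,24,0],[0,0,0]],[[22,22,0],[0,0,0]]])

```text
t: 25.1
position: [0.5348, 0.1964, 0.2411]
eef_rot: [-2.307, -2.132, 0.0]
ft_force: [0.6, -0.8, -0.9]
grip_width: 0.0137
gripper_force: 30.0
```

>>> carry_out(plan=[[[13,13,0],[0,0,0]],[[8,7,0],[0,0,0]],[[0,0,0],[0,0,0]],[[0,0,0],[0,0,0]],[[0,0,0],[0,0,0]]])

```text
t: 25.52
position: [0.5547, 0.2139, 0.2411]
eef_rot: [-2.305, -2.135, 0.002]
ft_force: [-0.2, 1.2, -1.4]
grip_width: 0.014
gripper_force: 30.0
```

Run:
```python
from h import *
s=monitor.state();print(s['position'],s['eef_rot'])
d=snap('wrist','w9');np.save('w9.npy',d['image'])
for l in ['outlet','pocket_a','dispenser','pusher','lump_0','bowl']: print(l,lm('wrist',l))
```

```text
[0.55467428 0.21392616 0.24108472] [-2.30452622e+00 -2.13458409e+00  1.51023592e-03]
outlet [([793.8, 17.3, -0.1], 0.7)]
pocket_a [([600.8, 235.4, 75.1], 0.91), ([571.2, 239.7, 80.9], 0.64)]
dispenser [([582.6, 169.9, 1.6], 0.57)]
pusher [([330.1, 119.1, 2.8], 0.96), ([554.6, 212.7, 186.3], 0.67), ([391.0, 185.7, 3.6], 0.67)]
lump_0 [([569.2, 204.2, 78.4], 0.76), ([600.9, 199.4, 80.7], 0.73), ([601.9, 165.6, 79.2], 0.67), ([567.7, 161.1, 80.9], 0.55), ([421.1, 95.3, -0.1], 0.55)]
bowl []
```

View pics/w9.png

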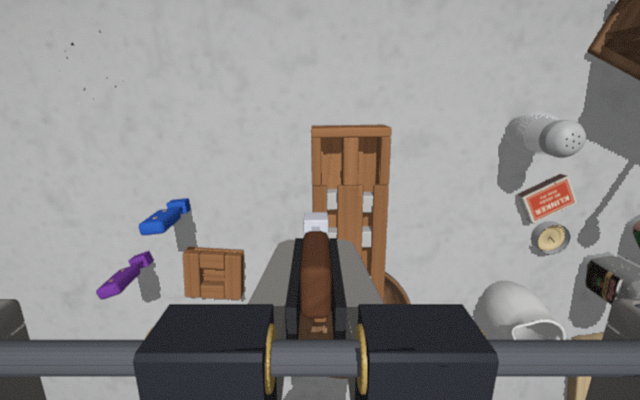

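The wrist view shows the dispenser's rear end at (351,130), both pockets free at (333,162) and (370,162), lumps just ahead of them, and the pusher hanging at (316,225). I'll take one enlarged crop for precise lane edges.

Run:
```python
from h import *
im=cv2.cvtColor(np.load('w9.npy'),cv2.COLOR_RGB2BGR)[115:245,285:405]
cv2.imwrite('pics/w9c.png',cv2.resize(im,None,fx=4.5,fy=4.5,interpolation=cv2.INTER_CUBIC))
```

```text
(no output)
```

View pics/w9c.png

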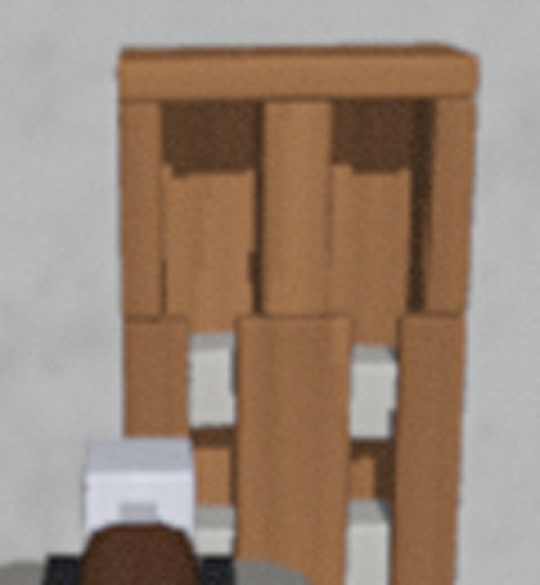

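Run:
```python
from h import *
s=monitor.state();d=snap('wrist');print(s['position'])
g=lambda a,b,z:ray(d,285+a/4.5-.4,115+b/4.5-.4,z/1000,s)*1000
M=R.from_rotvec(s['eef_rot']).as_matrix()
T=lambda p:(M.T@(p-s['position']*1000)).round(2)
for n,a,b,z in [('rearL',119,50,103),('rearR',477,57,103),('rearLc',122,98,103),('rearRc',473,97,103),('lipAl',188,325,103),('lipAr',238,325,103),('lipBl',349,325,103),('lipBr',401,325,103),('lipAl2',190,430,103),('lipAr2',238,500,103),('lipBl2',347,540,103),('lipBr2',394,540,103),('outL',124,325,103),('outR',467,325,103),('outR2',461,540,103),('footl',85,440,186),('footr',192,440,186)]:
    p=g(a,b,z);print(n,p.round(1)[:2],T(p)[:2])
```

```text
[0.55517564 0.21412846 0.24153631]
rearL [555.9 270.3] [56.1  -3.57]
rearR [622.2 264.1] [54.85 62.98]
rearLc [555.8 261.5] [47.28 -3.04]
rearRc [621.3 256.7] [47.49 62.69]
lipAl [565.2 216.8] [3.39 9.73]
lipAr [574.9 216. ] [ 3.39 19.5 ]
lipBl [596.5 214.4] [ 3.4  41.18]
lipBr [606.7 213.6] [ 3.41 51.34]
lipAl2 [564.1 195.2] [-18.21  10.33]
lipAr2 [572.8 179.6] [-33.1   20.18]
lipBl2 [594.5 169.3] [-41.79  42.53]
lipBr2 [604.  168.5] [-41.78  52.09]
outL [552.7 217.7] [ 3.38 -2.77]
outR [619.5 212.7] [ 3.41 64.23]
outR2 [617.6 167.5] [-41.78  65.73]
footl [548.2 222.5] [ 7.82 -7.59]
footr [563.6 221.3] [7.82 7.83]
```

>>> carry_out(plan=[[[5,3,5],[0,0,-0.024]],[[12,6,15],[0,0,0]],[[8,4,20],[0,0,0]],[[4,1.6,20],[0,0,0]],[[0,0,12],[0,0,0]]])

```text
t: 26.33
position: [0.5706, 0.2433, 0.1664]
eef_rot: [-2.274, -2.165, 0.004]
ft_force: [-0.2, -0.2, -1.6]
grip_width: 0.0139
gripper_force: 30.0
```

>>> carry_out(plan=[[[0,0,5],[0,0,0]],[[0,0,0],[0,0,0]],[[0,0,0],[0,0,0]],[[0,0,0],[0,0,0]],[[0,0,0],[0,0,0]]])

```text
t: 26.75
position: [0.5724, 0.2425, 0.1659]
eef_rot: [2.276, 2.163, 0.004]
ft_force: [0.5, 0.1, -1.0]
grip_width: 0.0136
gripper_force: 30.0
```

Run:
```python
from h import *
s=monitor.state();print(s['position'],s['eef_rot'],s['ft_force'])
d=snap('wrist');im=cv2.cvtColor(d['image'],cv2.COLOR_RGB2BGR)[60:260,220:420]
cv2.imwrite('pics/w10c.png',cv2.resize(im,None,fx=3,fy=3,interpolation=cv2.INTER_CUBIC))
```

```text
[0.57237438 0.24254018 0.1659308 ] [2.27648509 2.1629807  0.00355363] [ 0.49474518  0.12304568 -1.0349155 ]
```

View pics/w10c.png

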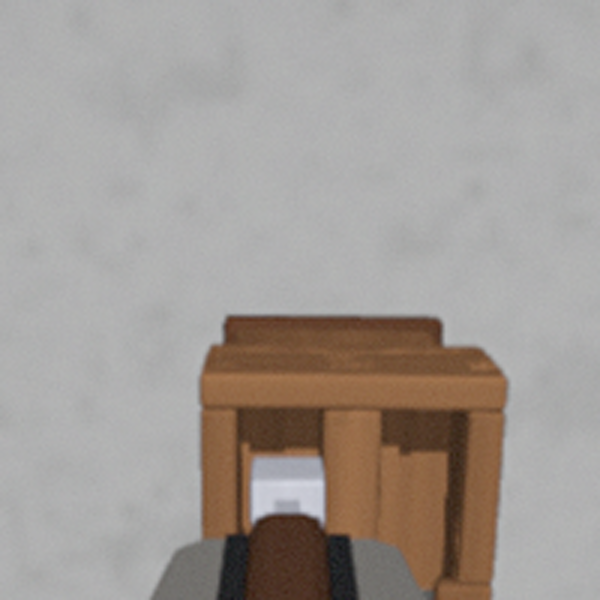

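The crop shows the foot, columns 251–325, hanging over lane A between its walls at columns 238 and 325, so it needs about 1.5 mm to the left. I'll shift and lower it.

>>> carry_out(plan=[[[0,-1.5,0],[0,0,0]],[[0,0,4],[0,0,0]],[[0,0,6],[0,0,0]],[[0,0,6],[0,0,0]],[[0,0,4],[0,0,0]]])

```text
t: 27.22
position: [0.5694, 0.2425, 0.1429]
eef_rot: [-2.277, -2.163, 0.002]
ft_force: [-0.1, -0.3, -2.0]
grip_width: 0.0137
gripper_force: 30.0
```

>>> carry_out(plan=[[[0,0,4],[0,0,0]],[[0,0,3],[0,0,0]],[[0,0,2],[0,0,0]],[[0,0,1],[0,0,0]],[[0,0,0],[0,0,0]]])

```text
t: 27.63
position: [0.5699, 0.2426, 0.1341]
eef_rot: [-2.277, -2.164, 0.0]
ft_force: [-0.1, 0.4, -1.3]
grip_width: 0.0143
gripper_force: 30.0
```

>>> carry_out(plan=[[[0,0,0],[0,0,0]],[[0,0,0],[0,0,0]],[[0,0,0],[0,0,0]]])

```text
t: 27.88
position: [0.5702, 0.2427, 0.1346]
eef_rot: [2.277, 2.164, 0.001]
ft_force: [-0.6, -0.2, -0.3]
grip_width: 0.0138
gripper_force: 30.0
```

>>> carry_out(plan=[[[-3,0,0.4],[0,0,0]],[[-5,0,0],[0,0,0]],[[-6,0,0],[0,0,0]],[[-6,0,0],[0,0,0]],[[-5,0,0],[0,0,0]]])

```text
t: 28.3
position: [0.5687, 0.2167, 0.1339]
eef_rot: [2.278, 2.164, -0.0]
ft_force: [0.5, -0.6, -1.2]
grip_width: 0.0141
gripper_force: 30.0
```

>>> carry_out(plan=[[[-5,0,0],[0,0,0]],[[-6,0,0],[0,0,0]],[[-7,0,0],[0,0,0]],[[-6,0,0],[0,0,0]],[[-4,0,0],[0,0,0]]])

```text
t: 28.72
position: [0.5673, 0.1888, 0.134]
eef_rot: [2.278, 2.163, -0.0]
ft_force: [0.3, -1.3, -1.1]
grip_width: 0.014
gripper_force: 30.0
```

>>> carry_out(plan=[[[-6,0,0],[0,0,0]],[[-8,0,0],[0,0,0]],[[-8,0,0],[0,0,0]],[[-8,0,0],[0,0,0]],[[-6,0,0],[0,0,0]]])

```text
t: 29.13
position: [0.5654, 0.1527, 0.134]
eef_rot: [2.278, 2.164, -0.0]
ft_force: [0.4, -0.2, -1.3]
grip_width: 0.0138
gripper_force: 30.0
```

>>> carry_out(plan=[[[-6,0,0],[0,0,0]],[[-8,0,0],[0,0,0]],[[-8,0,0],[0,0,0]],[[-8,0,0],[0,0,0]],[[-6,0,0],[0,0,0]]])

```text
t: 29.55
position: [0.5636, 0.1168, 0.1339]
eef_rot: [2.278, 2.164, -0.0]
ft_force: [0.1, -0.0, 0.0]
grip_width: 0.0141
gripper_force: 30.0
```

>>> carry_out(plan=[[[-6,0,0],[0,0,0]],[[-6,0,0],[0,0,0]],[[-6,0,0],[0,0,0]],[[-5,0,0],[0,0,0]],[[-4,0,0],[0,0,0]]])

```text
t: 29.97
position: [0.5622, 0.0902, 0.1339]
eef_rot: [2.278, 2.164, -0.0]
ft_force: [-0.6, -0.5, -0.8]
grip_width: 0.0135
gripper_force: 30.0
```

Run:
```python
from h import *
s=monitor.state();print(s['position'],s['ft_force'],s['grip_width'])
for c in ['side','scene','wrist']:
    snap(c,'x_'+c);print(c,lm(c,'lump_0'),lm(c,'bowl'),lm(c,'pusher'))
```

```text
[0.56223991 0.09017496 0.13392845] [-0.6295532  -0.52487775 -0.84996846] 0.013452199409097837
side [([562.5, 61.5, 31.6], 0.49)] [([577.2, 43.7, 1.9], 0.79)] [([333.1, 118.7, 0.8], 0.72), ([390.7, 184.1, 4.2], 0.57), ([562.1, 92.9, 79.4], 0.54)]
scene [([564.1, 65.7, 29.8], 0.47)] [([576.3, 41.4, 1.0], 0.77)] [([391.0, 183.6, 5.1], 0.89), ([329.8, 115.3, -0.8], 0.85), ([563.1, 92.4, 79.4], 0.62)]
wrist [([603.1, 197.4, 82.1], 0.94), ([600.3, 166.3, 79.3], 0.56)] [] [([333.5, 118.6, 0.3], 0.83), ([562.9, 88.7, 79.8], 0.76), ([389.9, 184.3, -0.1], 0.6)]
```

>>> carry_out(plan=[[[-4,0,0],[0,0,0]],[[-6,0,0],[0,0,0]],[[-8,0,0],[0,0,0]],[[-8,0,0],[0,0,0]],[[-6,0,0],[0,0,0]]])

```text
t: 30.98
position: [0.5606, 0.0576, 0.1339]
eef_rot: [2.278, 2.163, -0.0]
ft_force: [-0.5, 0.3, 0.0]
grip_width: 0.014
gripper_force: 30.0
```

>>> carry_out(plan=[[[-6,0,0],[0,0,0]],[[-4,0,0],[0,0,0]],[[0,0,0],[0,0,0]],[[0,0,0],[0,0,0]]])

```text
t: 31.32
position: [0.5601, 0.0487, 0.134]
eef_rot: [-2.278, -2.163, -0.0]
ft_force: [1.2, 0.4, -0.9]
grip_width: 0.014
gripper_force: 30.0
```

Run:
```python
from h import *
s=monitor.state();print(s['position'],s['ft_force'],s['grip_width'])
for c in ['side','scene','wrist']:
    snap(c,'y_'+c);print(c,lm(c,'lump_0'),lm(c,'bowl'),lm(c,'pusher'))
a=cv2.imread('pics/y_side.png')[170:270,230:390];b=cv2.imread('pics/y_scene.png')[170:270,220:380]
cv2.imwrite('pics/y.png',np.vstack([cv2.resize(i,None,fx=3,fy=3,interpolation=2) for i in (a,b)]))
```

```text
[0.56011783 0.04865184 0.13395714] [ 1.16649195  0.42412883 -0.93050445] 0.013984758865835943
side [([560.9, 58.3, 30.0], 0.51)] [([578.7, 38.4, 3.5], 0.85), ([794.0, 20.3, 0.5], 0.54)] [([388.9, 185.8, 1.5], 0.84), ([559.6, 49.5, 80.6], 0.73), ([332.7, 116.0, 2.1], 0.63)]
scene [([562.9, 65.0, 29.6], 0.36)] [([574.8, 38.4, 2.2], 0.92)] [([332.1, 117.0, -1.3], 0.87), ([392.6, 181.8, 2.3], 0.71), ([779.7, -180.5, 0.5], 0.65), ([560.6, 50.7, 81.1], 0.5)]
wrist [([559.4, 61.1, 35.0], 0.96), ([598.3, 163.5, 79.9], 0.94), ([556.9, 64.0, 13.8], 0.48), ([419.3, 97.4, 0.4], 0.39)] [([575.4, 38.4, 3.3], 0.64)] [([389.4, 183.5, 0.9], 0.9), ([558.7, 46.8, 81.2], 0.89), ([333.9, 117.4, 3.0], 0.62)]
```

View pics/y.png

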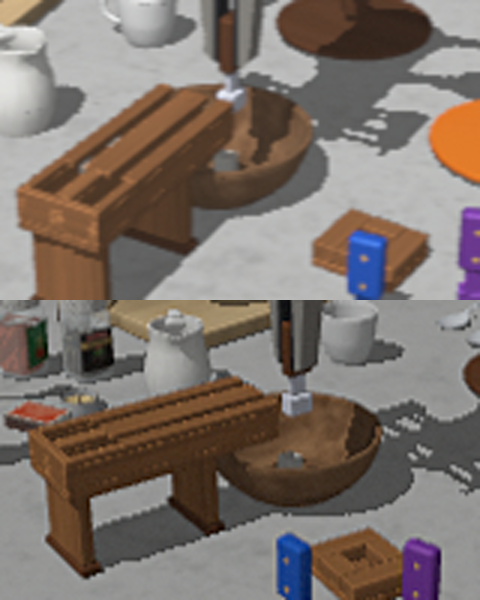

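The composite view shows lumps in the bowl below the outlet (grey-white at (228,160) and (290,460)) and the pusher clear in front. Lane A is empty, so I lift the pusher and go to lane B.

>>> carry_out(plan=[[[0,0,-6],[0,0,0]],[[0,0,-14],[0,0,0]],[[0,0,-14],[0,0,0]],[[0,0,-6],[0,0,0]],[[4,0,0],[0,0,0]]])

```text
t: 32.33
position: [0.5617, 0.0523, 0.1762]
eef_rot: [2.276, 2.161, 0.004]
ft_force: [-0.4, -0.5, -1.3]
grip_width: 0.0137
gripper_force: 30.0
```

>>> carry_out(plan=[[[15,3,0],[0,0,0]],[[25,5,0],[0,0,0]],[[28,6,0],[0,0,0]],[[28,6,0],[0,0,0]],[[28,6,0],[0,0,0]]])

```text
t: 32.75
position: [0.5923, 0.1768, 0.173]
eef_rot: [-2.277, -2.163, 0.001]
ft_force: [-0.4, -0.7, -0.6]
grip_width: 0.0137
gripper_force: 30.0
```

>>> carry_out(plan=[[[28,4,0],[0,0,0]],[[20,2,0],[0,0,0]],[[12,0,0],[0,0,0]],[[6,0,0],[0,0,0]],[[0,0,0],[0,0,0]]])

```text
t: 33.17
position: [0.6014, 0.2417, 0.1733]
eef_rot: [-2.276, -2.165, 0.001]
ft_force: [-0.2, 0.7, -0.2]
grip_width: 0.0138
gripper_force: 30.0
```

>>> carry_out(plan=[[[0,0,0],[0,0,0]],[[0,0,0],[0,0,0]],[[0,0,0],[0,0,0]]])

```text
t: 33.42
position: [0.602, 0.2398, 0.174]
eef_rot: [2.279, 2.162, -0.0]
ft_force: [-0.1, -0.7, -0.5]
grip_width: 0.0141
gripper_force: 30.0
```

Run:
```python
from h import *
s=monitor.state();print(s['position'],s['eef_rot'],s['ft_force'],rel([602.2,241.0,134],s))
d=snap('wrist');im=cv2.cvtColor(d['image'],cv2.COLOR_RGB2BGR)[130:270,240:400]
cv2.imwrite('pics/w11c.png',cv2.resize(im,None,fx=4,fy=4,interpolation=cv2.INTER_CUBIC))
```

```text
[0.60203031 0.23981407 0.17395727] [ 2.27878640e+00  2.16239218e+00 -4.42179154e-04] [-0.08714062 -0.73655885 -0.49650995] [ 1.2  0.1 40. ]
```

View pics/w11c.png

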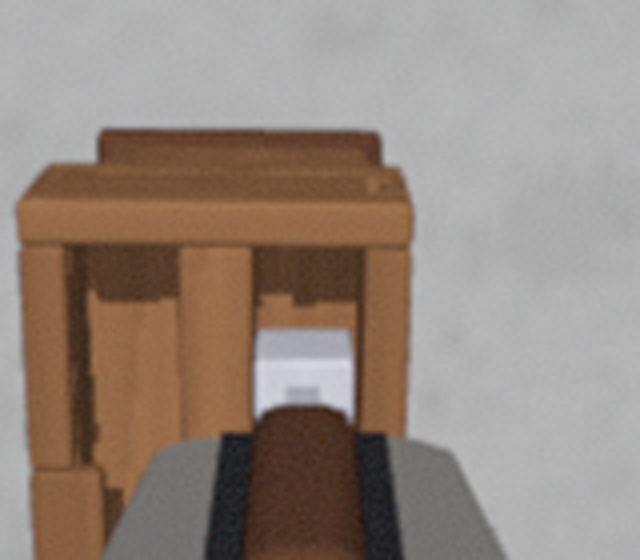

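The crop shows the foot, columns 255–355, centred over lane B, whose walls are at 252 and 364. I lower it and push.

>>> carry_out(plan=[[[1,0,5],[0,0,0]],[[0,0,8],[0,0,0]],[[0,0,8],[0,0,0]],[[0,0,7],[0,0,0]],[[0,0,5],[0,0,0]]])

```text
t: 33.88
position: [0.6012, 0.2418, 0.139]
eef_rot: [-2.276, -2.163, 0.003]
ft_force: [-0.1, 0.2, -0.7]
grip_width: 0.0141
gripper_force: 30.0
```

>>> carry_out(plan=[[[0,0,4],[0,0,0]],[[0,0,2],[0,0,0]],[[0,0,0.8],[0,0,0]],[[0,0,0],[0,0,0]],[[0,0,0],[0,0,0]]])

```text
t: 34.3
position: [0.6023, 0.2421, 0.1345]
eef_rot: [2.277, 2.164, 0.001]
ft_force: [1.2, -0.2, -1.6]
grip_width: 0.0139
gripper_force: 30.0
```

>>> carry_out(plan=[[[-3,0,0],[0,0,0]],[[-5,0,0],[0,0,0]],[[-6,0,0],[0,0,0]],[[-6,0,0],[0,0,0]],[[-5,0,0],[0,0,0]]])

```text
t: 34.72
position: [0.6008, 0.2161, 0.1342]
eef_rot: [2.278, 2.163, -0.0]
ft_force: [-0.0, -1.0, -0.5]
grip_width: 0.0139
gripper_force: 30.0
```

>>> carry_out(plan=[[[-5,0,0],[0,0,0]],[[-6,0,0],[0,0,0]],[[-7,0,0],[0,0,0]],[[-6,0,0],[0,0,0]],[[-4,0,0],[0,0,0]]])

```text
t: 35.13
position: [0.5993, 0.1881, 0.1341]
eef_rot: [2.278, 2.163, -0.0]
ft_force: [-0.8, -0.0, -0.9]
grip_width: 0.0139
gripper_force: 30.0
```

>>> carry_out(plan=[[[-6,0,0],[0,0,0]],[[-8,0,0],[0,0,0]],[[-8,0,0],[0,0,0]],[[-8,0,0],[0,0,0]],[[-6,0,0],[0,0,0]]])

```text
t: 35.55
position: [0.5974, 0.152, 0.1341]
eef_rot: [2.278, 2.164, -0.0]
ft_force: [0.9, -0.6, -0.4]
grip_width: 0.0136
gripper_force: 30.0
```

>>> carry_out(plan=[[[-6,0,0],[0,0,0]],[[-8,0,0],[0,0,0]],[[-8,0,0],[0,0,0]],[[-8,0,0],[0,0,0]],[[-6,0,0],[0,0,0]]])

```text
t: 35.97
position: [0.5956, 0.1161, 0.1341]
eef_rot: [2.278, 2.164, -0.0]
ft_force: [-0.3, 0.7, -1.5]
grip_width: 0.0142
gripper_force: 30.0
```

>>> carry_out(plan=[[[-6,0,0],[0,0,0]],[[-6,0,0],[0,0,0]],[[-6,0,0],[0,0,0]],[[-5,0,0],[0,0,0]],[[-4,0,0],[0,0,0]]])

```text
t: 36.38
position: [0.5943, 0.0895, 0.1342]
eef_rot: [2.278, 2.164, -0.0]
ft_force: [1.0, 0.4, -0.8]
grip_width: 0.0139
gripper_force: 30.0
```

>>> carry_out(plan=[[[-4,0,0],[0,0,0]],[[-6,0,0],[0,0,0]],[[-8,0,0],[0,0,0]],[[-8,0,0],[0,0,0]],[[-6,0,0],[0,0,0]]])

```text
t: 36.8
position: [0.5926, 0.0572, 0.1341]
eef_rot: [2.278, 2.164, -0.0]
ft_force: [-0.4, 0.8, -0.2]
grip_width: 0.0133
gripper_force: 30.0
```

>>> carry_out(plan=[[[-6,0,0],[0,0,0]],[[-4,0,0],[0,0,0]],[[0,0,0],[0,0,0]],[[0,0,0],[0,0,0]]])

```text
t: 37.13
position: [0.5922, 0.0481, 0.1342]
eef_rot: [-2.278, -2.163, -0.0]
ft_force: [-0.3, 0.1, -0.8]
grip_width: 0.0139
gripper_force: 30.0
```

>>> carry_out(plan=[[[0,0,-6],[0,0,0]],[[0,0,-20],[0,0,0]],[[0,0,-30],[0,0,0]],[[0,0,-30],[0,0,0]],[[0,0,-10],[0,0,0]]])

```text
t: 37.55
position: [0.5944, 0.0485, 0.2358]
eef_rot: [2.272, 2.161, 0.008]
ft_force: [0.1, -0.1, -0.5]
grip_width: 0.014
gripper_force: 30.0
```

Run:
```python
from h import *
s=monitor.state();print(s['position'],s['ft_force'],s['grip_width'])
for c in ['side','scene','wrist']:
    snap(c,'z_'+c);print(c,lm(c,'lump_0'),lm(c,'bowl'),lm(c,'pusher'))
print(rel([500,80,240],s))
```

```text
[0.59444031 0.04846081 0.23581751] [ 0.08013703 -0.09943094 -0.47875099] 0.014023636212960797
side [([557.1, 59.0, 17.8], 0.57), ([577.2, 42.8, 22.5], 0.52)] [([553.1, 49.8, 2.7], 0.64)] [([388.8, 184.0, 0.7], 0.88), ([594.1, 49.5, 180.5], 0.79), ([332.1, 117.0, 0.8], 0.68)]
scene [([582.4, 42.4, 26.5], 0.58), ([553.7, 61.3, 15.9], 0.53)] [([551.3, 48.2, 3.1], 0.94)] [([593.5, 46.5, 175.1], 0.72), ([329.3, 116.5, -0.6], 0.69), ([392.7, 184.7, 0.1], 0.6)]
wrist [([581.6, 41.5, 24.3], 0.73), ([557.9, 61.1, 14.3], 0.69), ([510.7, 73.8, 29.5], 0.62), ([522.4, 74.5, 18.6], 0.62)] [([554.0, 51.1, 1.7], 0.87)] [([391.5, 183.3, -0.1], 0.9), ([332.5, 117.5, 1.1], 0.69), ([590.0, 49.7, 174.2], 0.66), ([555.7, 50.1, 1.4], 0.33)]
[ 26.7 -95.9  -5. ]
```

The networks show the bowl was shifted to about (553,50), with lumps in it. First I return the pusher to its rest.

>>> carry_out(plan=[[[4,-15,0],[0,0,0]],[[6,-28,0],[0,0,0]],[[7,-33,0],[0,0,0]],[[7,-33,0],[0,0,0]],[[6,-33,0],[0,0,0.1]]])

```text
t: 38.57
position: [0.4503, 0.0858, 0.2298]
eef_rot: [-2.383, -2.046, 0.0]
ft_force: [-0.2, 1.5, 0.2]
grip_width: 0.0136
gripper_force: 30.0
```

>>> carry_out(plan=[[[7,-20,0],[0,0,0.1]],[[2,-14,0],[0,0,0.116]],[[0,0,0],[0,0,0.116]],[[0,0,0],[0,0,0.116]],[[0,0,0],[0,0,0.116]]])

```text
t: 38.98
position: [0.4198, 0.1009, 0.2303]
eef_rot: [2.862, 1.296, 0.001]
ft_force: [0.2, 0.2, -0.5]
grip_width: 0.014
gripper_force: 30.0
```

>>> carry_out(plan=[[[0,0,0],[0,0,0.116]],[[0,0,0],[0,0,0.116]],[[0,0,0],[0,0,0.116]],[[0,0,0],[0,0,0.116]],[[0,0,0],[0,0,0.116]]])

```text
t: 39.4
position: [0.42, 0.1008, 0.2301]
eef_rot: [3.113, 0.423, 0.0]
ft_force: [0.3, -0.2, -0.8]
grip_width: 0.014
gripper_force: 30.0
```

>>> carry_out(plan=[[[0,0,0],[0,0,0.116]],[[0,0,0],[0,0,0.116]],[[0,0,0],[0,0,0.116]],[[0,0,0],[0,0,0.068]],[[0,0,0],[0,0,0]]])

```text
t: 39.82
position: [0.42, 0.1007, 0.2301]
eef_rot: [3.134, -0.223, 0.0]
ft_force: [0.5, 0.1, -0.7]
grip_width: 0.014
gripper_force: 30.0
```

Run:
```python
from h import *
s=monitor.state();print(s['position'],s['eef_rot'],s['grip_width']);print(rel([420.5,94.2,62.9],s),'yaw',np.degrees(2*np.arctan2(s['eef_rot'][1],s['eef_rot'][0])))
for c in ['scene','side','wrist']:
    d=snap(c,'r_'+c);print(c,lm(c,'rest'),lm(c,'bowl'),lm(c,'lump_0'),lm(c,'lid'))
```

```text
[0.42001949 0.10074066 0.23011657] [ 3.13366711e+00 -2.22630567e-01  8.72291996e-05] 0.013974949386343177
[  1.4   6.4 167.2] yaw -8.127471880477248
scene [([416.5, 95.4, -1.5], 0.86)] [([551.2, 50.6, 2.4], 0.79)] [([553.3, 62.5, 13.1], 0.61), ([581.6, 41.8, 23.6], 0.55), ([418.1, 99.9, 174.3], 0.25)] [([360.2, -120.5, -4.8], 0.92), ([585.6, -285.6, -1.9], 0.91), ([775.9, -179.4, 2.3], 0.5)]
side [([423.1, 100.7, 1.9], 0.93), ([577.4, 40.7, 20.6], 0.18)] [([556.9, 52.7, 2.5], 0.89)] [([577.4, 39.7, 21.9], 0.57), ([555.9, 64.1, 15.2], 0.43)] [([359.4, -119.9, 0.2], 0.6), ([584.8, -286.0, 2.0], 0.56)]
wrist [([419.8, 95.9, 1.1], 0.78), ([582.7, 174.1, 3.7], 0.38)] [] [([510.9, 72.3, 26.7], 0.75), ([522.6, 73.4, 16.2], 0.71), ([559.5, 63.0, 16.3], 0.65), ([571.4, 239.1, 81.3], 0.64), ([547.5, 86.0, 17.7], 0.59), ([579.8, 40.7, 23.7], 0.51)] [([359.2, -121.0, -5.7], 0.73)]
```

>>> carry_out(plan=[[[1.4,6.4,10],[0,0,0]],[[0,0,25],[0,0,0]],[[0,0,35],[0,0,0]],[[0,0,30],[0,0,0]],[[0,0,20],[0,0,0]]])

```text
t: 40.98
position: [0.4184, 0.0939, 0.1065]
eef_rot: [3.134, -0.22, -0.007]
ft_force: [-1.0, 0.3, -1.1]
grip_width: 0.0135
gripper_force: 30.0
```

>>> carry_out(plan=[[[0,0,10],[0,0,0]],[[0,0,6],[0,0,0]],[[0,0,0],[0,0,0]],[[0,0,0],[0,0,0]],[[0,0,0],[0,0,0]]])

```text
t: 41.4
position: [0.4219, 0.0941, 0.0956]
eef_rot: [-3.134, 0.22, -0.005]
ft_force: [0.5, -0.2, -0.6]
grip_width: 0.0135
gripper_force: 30.0
```

Run:
```python
from h import *
s=monitor.state();print(rel([420.5,94.2,62.9],s),s['ft_force'])
```

```text
[-1.5  0.1 32.7] [ 0.52116536 -0.19604695 -0.64401367]
```

>>> carry_out(plan=[[[0,0,5],[0,0,0]],[[0,0,7],[0,0,0]],[[0,0,7],[0,0,0]],[[0,0,5],[0,0,0]],[[0,0,3],[0,0,0]]])

```text
t: 41.82
position: [0.4198, 0.0943, 0.066]
eef_rot: [3.134, -0.22, -0.003]
ft_force: [0.1, -0.8, -1.2]
grip_width: 0.0137
gripper_force: 30.0
```

>>> carry_out(plan=[[[0,0,3],[0,0,0]],[[0,0,2],[0,0,0]],[[0,0,0.5],[0,0,0]],[[0,0,0],[0,0,0]],[[0,0,0],[0,0,0]]])

```text
t: 42.23
position: [0.4205, 0.0943, 0.0629]
eef_rot: [3.134, -0.219, -0.002]
ft_force: [-6.0, -0.3, 12.8]
grip_width: 0.0141
gripper_force: 30.0
```

>>> carry_out(plan=[[[0,0,0],[0,0,0]],[[0,0,0],[0,0,0]],[[0,0,0],[0,0,0]],[[0,0,0],[0,0,0]],[[0,0,0],[0,0,0]]], hand=50)

```text
t: 42.65
position: [0.4205, 0.0942, 0.0615]
eef_rot: [-3.134, 0.22, 0.0]
ft_force: [0.4, -0.5, 0.3]
grip_width: 0.0451
gripper_force: 0.0
```

>>> carry_out(plan=[[[0,0,-6],[0,0,0]],[[0,0,-20],[0,0,0]],[[0,0,-35],[0,0,0]],[[0,0,-38],[0,0,0]],[[0,0,-38],[0,0,0]]])

```text
t: 43.07
position: [0.4198, 0.0943, 0.2002]
eef_rot: [3.134, -0.22, -0.001]
ft_force: [1.9, -0.5, -0.1]
grip_width: 0.0496
gripper_force: 0.0
```

>>> carry_out(plan=[[[20,7,-30],[0,0,0]],[[30,11,-20],[0,0,0]],[[30,11,-15],[0,0,0]],[[28,10,-5],[0,0,0]],[[20,7,0],[0,0,0.05]]])

```text
t: 43.48
position: [0.5436, 0.0293, 0.2712]
eef_rot: [3.127, -0.3, 0.007]
ft_force: [0.0, 0.6, -0.1]
grip_width: 0.0502
gripper_force: 0.0
```

>>> carry_out(plan=[[[0,0,0],[0,0,0.11]],[[0,0,0],[0,0,0.11]],[[0,0,0],[0,0,0.113]],[[0,0,0],[0,0,0]],[[0,0,0],[0,0,0]]])

```text
t: 43.9
position: [0.5408, 0.0308, 0.2689]
eef_rot: [-3.036, 0.808, -0.0]
ft_force: [0.1, 0.4, -0.8]
grip_width: 0.0496
gripper_force: 0.0
```

Run:
```python
from h import *
s=monitor.state();print(s['position'],s['eef_rot'],s['joints'])
d=snap('wrist','v');print(lm('wrist','bowl'),lm('wrist','lump_0'),circ('wrist','bowl',.055,d,s),lm('wrist','pusher'))
for c in ['scene','side']: d=snap(c,'v_'+c);print(c,lm(c,'bowl'),lm(c,'pusher'),lm(c,'lump_0'))
a=cv2.imread('pics/v.png');b=cv2.imread('pics/v_side.png')[170:290,200:400];b=cv2.resize(b,(333,200));c=cv2.imread('pics/v_scene.png')[170:300,200:400];c=cv2.resize(c,(307,200))
cv2.imwrite('pics/vv.png',np.vstack([a,np.hstack([b,c])]))
```

```text
[0.54081353 0.03080352 0.26885796] [-3.03593669e+00  8.07750979e-01 -1.42046144e-04] [-1.66313046e-01  4.48573658e-02  1.63390115e+00  2.83287092e-05
  1.46274066e+00  1.92455800e+00]
[([551.2, 52.0, 2.9], 0.91), ([419.8, 93.0, -0.5], 0.39)] [([581.2, 38.0, 27.0], 0.78), ([518.7, 75.1, 18.1], 0.65), ([509.5, 73.9, 29.1], 0.63), ([558.7, 63.5, 14.9], 0.47), ([547.3, 81.9, 15.6], 0.46)] [(0.88, 552.0, 50.0, 78.1), (0.53, 578.0, 194.6, 118.8)] [([418.9, 95.5, 7.9], 0.98), ([332.7, 117.3, 2.5], 0.87), ([394.1, 184.5, 3.2], 0.83)]
scene [([549.3, 48.7, 1.1], 0.72)] [([395.3, 184.8, 3.0], 0.87), ([418.1, 92.0, 12.3], 0.81), ([330.9, 115.3, -3.1], 0.77)] [([556.6, 59.0, 16.2], 0.49), ([608.0, 239.5, 78.2], 0.19)]
side [([555.2, 48.8, 3.8], 0.58)] [([770.7, -176.0, -2.5], 0.6), ([391.0, 185.6, 2.2], 0.57), ([331.4, 116.3, 0.2], 0.57), ([421.6, 95.4, 7.1], 0.56)] [([559.0, 62.5, 14.9], 0.37), ([575.2, 41.0, 20.4], 0.36)]
```

View pics/vv.png

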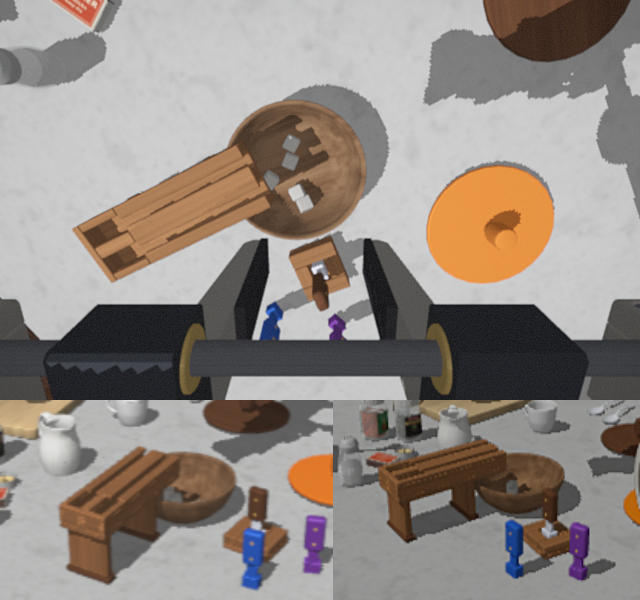

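The wrist view shows five lumps in the bowl around (285,165), both lanes empty, and the brown pusher upright in the rest at (320,270). The insets agree. I regrip the bowl rim as before.

>>> carry_out(plan=[[[0,15,8],[0,0,0]],[[0,25,18],[0,0,0]],[[0,28,20],[0,0,0]],[[0,24,16],[0,0,0]],[[0,12.5,10],[0.05,0,0]]], hand=50)

```text
t: 44.97
position: [0.4871, -0.0601, 0.1947]
eef_rot: [-2.988, 0.799, -0.016]
ft_force: [-0.1, -0.0, -0.1]
grip_width: 0.0498
gripper_force: 0.0
```

>>> carry_out(plan=[[[0,0,0],[0.1,0,0]],[[0,0,0],[0.1,0,0]],[[0,0,0],[0.099,0,0]],[[0,0,0],[0,0,0]],[[0,0,0],[0,0,0]]])

```text
t: 45.38
position: [0.4881, -0.0607, 0.1963]
eef_rot: [-2.707, 0.729, -0.126]
ft_force: [0.7, 0.1, -0.1]
grip_width: 0.0499
gripper_force: 0.0
```

Run:
```python
from h import *
s=monitor.state();print(s['position'],s['joints']);print(R.from_rotvec(s['eef_rot']).as_matrix().round(3))
d=snap('scene');print(lm('scene','bowl'));d=snap('side');print(lm('side','bowl'))
print(rel([517.6,-9.5,36.7],s))
```

```text
[ 0.48813007 -0.06073621  0.19631357] [-0.59983717 -0.10124152  1.95940414  0.3570819   1.32676967  1.40245099]
[[ 0.865 -0.472  0.17 ]
 [-0.502 -0.813  0.295]
 [-0.001 -0.34  -0.94 ]]
[([550.5, 49.1, 2.2], 0.93), ([581.2, 43.7, 27.6], 0.37), ([794.1, 14.6, -0.6], 0.33)]
[([553.8, 51.4, 2.4], 0.68)]
[-1.000e-01 -1.300e+00  1.702e+02]
```

>>> carry_out(plan=[[[0,-1,10],[0,0,0]],[[0,0,22],[0,0,0]],[[0,0,30],[0,0,0]],[[0,0,30],[0,0,0]],[[0,0,28],[0,0,0]]])

```text
t: 46.0
position: [0.5097, -0.0219, 0.0824]
eef_rot: [-2.708, 0.723, -0.127]
ft_force: [0.3, -0.7, 1.1]
grip_width: 0.0502
gripper_force: 0.0
```

>>> carry_out(plan=[[[0,0,22],[0,0,0]],[[0,0,16],[0,0,0]],[[0,0,9],[0,0,0]],[[0,0,3],[0,0,0]],[[0,0,0],[0,0,0]]])

```text
t: 46.42
position: [0.518, -0.0078, 0.0367]
eef_rot: [-2.707, 0.723, -0.126]
ft_force: [0.8, -0.4, 0.1]
grip_width: 0.0498
gripper_force: 0.0
```

>>> carry_out(plan=[[[0,0,0],[0,0,0]],[[0,0,0],[0,0,0]],[[0,0,0],[0,0,0]],[[0,0,0],[0,0,0]],[[0,0,0],[0,0,0]]], hand=2, force=12)

```text
t: 46.83
position: [0.5185, -0.0089, 0.0378]
eef_rot: [-2.706, 0.725, -0.129]
ft_force: [0.1, -0.3, 0.2]
grip_width: 0.0192
gripper_force: 0.0
```

>>> carry_out(plan=[[[0,0,0],[0,0,0]],[[0,0,0],[0,0,0]],[[0,0,0],[0,0,0]],[[0,0,0],[0,0,0]],[[0,0,0],[0,0,0]]])

```text
t: 47.25
position: [0.5182, -0.0087, 0.0374]
eef_rot: [-2.707, 0.724, -0.128]
ft_force: [-2.5, -1.8, 3.9]
grip_width: 0.0083
gripper_force: 12.0
```

Run:
```python
from h import *
s=monitor.state();print(s['position'],s['ft_force'],s['grip_width'],s['gripper_force'])
M=R.from_rotvec(s['eef_rot']).as_matrix();print((M.T@[15,-100,0.5]).round(2),M[2].round(4))
```

```text
[ 0.51823779 -0.00872526  0.03742429] [-2.47197006 -1.84645321  3.87481449] 0.008340650337756125 11.95749188598711
[ 62.94  74.21 -27.5 ] [ 3.000e-04 -3.418e-01 -9.398e-01]
```

>>> carry_out(plan=[[[2.5,3,-1.1],[0,0,0]],[[5,6,-2.18],[0,0,0]],[[7.5,9,-3.27],[0,0,0]],[[8.8,10.4,-3.78],[0,0,0]],[[8.8,10.4,-3.78],[0,0,0]]])

```text
t: 47.67
position: [0.526, -0.0621, 0.0372]
eef_rot: [-2.706, 0.725, -0.128]
ft_force: [0.3, 3.2, 2.4]
grip_width: 0.0083
gripper_force: 12.0
```

>>> carry_out(plan=[[[8.8,10.4,-3.78],[0,0,0]],[[7.5,9,-3.27],[0,0,0]],[[6.3,7.4,-2.69],[0,0,0]],[[4.4,5.2,-1.89],[0,0,0]],[[3.1,3.7,-1.35],[0,0,0]]])

```text
t: 48.08
position: [0.533, -0.1097, 0.0372]
eef_rot: [-2.706, 0.726, -0.128]
ft_force: [-0.1, 3.5, 1.8]
grip_width: 0.0084
gripper_force: 12.0
```

>>> carry_out(plan=[[[0,0,0],[0,0,0]],[[0,0,0],[0,0,0]],[[0,0,0],[0,0,0]]])

```text
t: 48.33
position: [0.5331, -0.1092, 0.0374]
eef_rot: [-2.708, 0.725, -0.129]
ft_force: [-2.0, -2.3, 2.0]
grip_width: 0.0082
gripper_force: 11.9
```

>>> carry_out(plan=[[[0,0,0],[0,0,0]],[[0,0,0],[0,0,0]],[[0,0,0],[0,0,0]],[[0,0,0],[0,0,0]],[[0,0,0],[0,0,0]]], hand=46)

```text
t: 48.75
position: [0.5328, -0.1082, 0.0371]
eef_rot: [-2.706, 0.724, -0.127]
ft_force: [-0.0, -0.2, -0.0]
grip_width: 0.0396
gripper_force: 0.0
```

>>> carry_out(plan=[[[0,0,0],[0,0,0]],[[0,0,-8],[0,0,0]],[[0,0,-25],[0,0,0]],[[0,0,-35],[0,0,0]],[[0,0,-38],[0,0,0]]])

```text
t: 49.17
position: [0.5134, -0.1394, 0.1372]
eef_rot: [-2.705, 0.724, -0.123]
ft_force: [0.2, -0.7, 0.3]
grip_width: 0.0458
gripper_force: 0.0
```

>>> carry_out(plan=[[[0,0,-38],[0,0,0]],[[0,0,-38],[0,0,0]],[[0,0,-30],[-0.116,0,0]],[[0,0,0],[-0.116,0,0]],[[0,0,0],[-0.117,0,0]]])

```text
t: 49.58
position: [0.4978, -0.174, 0.2411]
eef_rot: [3.026, -0.816, 0.011]
ft_force: [0.2, 0.7, -0.9]
grip_width: 0.046
gripper_force: 0.0
```

>>> carry_out(plan=[[[0,0,0],[0,0,-0.1]],[[0,0,0],[0,0,-0.11]],[[0,0,0],[0,0,-0.11]],[[0,0,0],[0,0,-0.1]],[[0,0,0],[0,0,-0.1]]], hand=80)

```text
t: 50.0
position: [0.4965, -0.1713, 0.237]
eef_rot: [3.141, 0.003, 0.0]
ft_force: [-0.3, -0.6, 1.1]
grip_width: 0.0771
gripper_force: 0.0
```

Run:
```python
from h import *
s=monitor.state();print(s['position'],s['eef_rot'],s['joints'])
for c in ['scene','side','wrist']:
    d=snap(c,'u_'+c);print(c,lm(c,'bowl'),lm(c,'lid'),lm(c,'lump_0'))
print(circ('wrist','bowl',.055,d,s),circ('wrist','lid',.015,d,s))
print(rel([590,-230,260],s))
```

```text
[ 0.49650172 -0.17129341  0.23696919] [3.14136995e+00 2.59257712e-03 3.13175205e-04] [-5.62481274e-01  2.05613267e-02  1.72166078e+00 -8.21125241e-05
  1.39908363e+00  1.00667847e+00]
scene [([565.3, -52.0, 0.3], 0.87)] [([359.0, -118.7, -2.2], 0.86)] [([787.8, 238.4, -1.7], 0.62), ([595.9, -58.5, 25.1], 0.49), ([570.5, -39.1, 17.0], 0.45)]
side [([569.7, -49.7, 4.1], 0.83)] [([362.3, -123.4, 1.8], 0.71), ([585.7, -284.8, -0.9], 0.64)] [([592.5, -59.0, 22.9], 0.55), ([783.5, 240.5, -4.1], 0.51), ([572.7, -38.8, 13.5], 0.41)]
wrist [([565.5, -49.6, 1.0], 0.92)] [([583.2, -289.7, -1.7], 0.87)] [([593.8, -58.0, 26.5], 0.89), ([525.9, -29.0, 28.7], 0.71), ([575.5, -39.6, 14.9], 0.6)]
[(0.87, 565.4, -50.3, 78.8)] [(0.91, 585.4, -288.1, 79.9), (0.69, 363.2, -123.4, 80.7)]
[ 93.4  58.9 -23. ]
```

>>> carry_out(plan=[[[10,14,0],[0,0,0]],[[20,28,0],[0,0,0]],[[24,32,5],[0,0,0]],[[20,26,15],[0,0,0]],[[13,17,20],[0,0,0]]], hand=80)

```text
t: 51.12
position: [0.5855, -0.2919, 0.1977]
eef_rot: [3.138, -0.007, 0.006]
ft_force: [-0.4, -1.1, -0.6]
grip_width: 0.0802
gripper_force: 0.0
```

>>> carry_out(plan=[[[0,0,30],[0,0,0]],[[0,0,34],[0,0,0]],[[0,0,34],[0,0,0]],[[0,0,26],[0,0,0]],[[0,0,16],[0,0,0]]])

```text
t: 51.53
position: [0.5813, -0.2872, 0.0521]
eef_rot: [-3.138, 0.005, 0.007]
ft_force: [-0.6, 0.4, -0.2]
grip_width: 0.0801
gripper_force: 0.0
```

>>> carry_out(plan=[[[0,0,10],[0,0,0]],[[0,0,6],[0,0,0]],[[0,0,0],[0,0,0]],[[0,0,0],[0,0,0]],[[0,0,0],[0,0,0]]])

```text
t: 51.95
position: [0.5844, -0.2894, 0.0423]
eef_rot: [3.14, -0.005, 0.004]
ft_force: [0.4, -0.8, -0.2]
grip_width: 0.0795
gripper_force: 0.0
```

>>> carry_out(plan=[[[0,0,0],[0,0,0]],[[0,0,0],[0,0,0]],[[0,0,0],[0,0,0]],[[0,0,0],[0,0,0]],[[0,0,0],[0,0,0]]], hand=20, force=25)

```text
t: 52.37
position: [0.5833, -0.2886, 0.0406]
eef_rot: [3.141, -0.005, 0.0]
ft_force: [0.0, 0.4, 0.0]
grip_width: 0.0489
gripper_force: 0.0
```

>>> carry_out(plan=[[[0,0,0],[0,0,0]],[[0,0,0],[0,0,0]],[[0,0,0],[0,0,0]],[[0,0,0],[0,0,0]],[[0,0,0],[0,0,0]]])

```text
t: 52.78
position: [0.5832, -0.2886, 0.0404]
eef_rot: [-3.141, 0.005, 0.0]
ft_force: [-0.4, 0.7, -0.2]
grip_width: 0.0273
gripper_force: 25.0
```

>>> carry_out(plan=[[[0,0,0],[0,0,0]],[[0,0,0],[0,0,0]],[[0,0,0],[0,0,0]]])

```text
t: 53.03
position: [0.5832, -0.2886, 0.0404]
eef_rot: [-3.141, 0.005, 0.0]
ft_force: [0.1, -0.2, -0.1]
grip_width: 0.0271
gripper_force: 25.0
```

>>> carry_out(plan=[[[0,0,-6],[0,0,0]],[[0,0,-16],[0,0,0]],[[0,0,-25],[0,0,0]],[[0,0,-25],[0,0,0]],[[0,0,-18],[0,0,0]]])

```text
t: 53.45
position: [0.5836, -0.2889, 0.1326]
eef_rot: [3.141, -0.005, 0.002]
ft_force: [0.1, -0.5, -1.8]
grip_width: 0.0272
gripper_force: 25.0
```

>>> carry_out(plan=[[[-1,-10,0],[0,0,0]],[[-2,-22,0],[0,0,0]],[[-2,-28,0],[0,0,0]],[[-3,-28,0],[0,0,0]],[[-3,-28,0],[0,0,0]]])

```text
t: 53.87
position: [0.5712, -0.1703, 0.1286]
eef_rot: [-3.14, 0.006, 0.004]
ft_force: [0.8, 0.4, -2.0]
grip_width: 0.0274
gripper_force: 25.0
```

>>> carry_out(plan=[[[-3,-28,0],[0,0,0]],[[-2,-28,0],[0,0,0]],[[-2,-28,0],[0,0,0]],[[-0.7,-22,0],[0,0,0]],[[0,-10,0],[0,0,0]]])

```text
t: 54.28
position: [0.5635, -0.0529, 0.1287]
eef_rot: [-3.14, 0.001, 0.005]
ft_force: [0.2, -0.6, -2.4]
grip_width: 0.0277
gripper_force: 25.0
```

>>> carry_out(plan=[[[0,-6,0],[0,0,0]],[[0,0,0],[0,0,0]],[[0,0,0],[0,0,0]],[[0,0,0],[0,0,0]],[[0,0,0],[0,0,0]]])

```text
t: 54.7
position: [0.5655, -0.0517, 0.1304]
eef_rot: [3.141, -0.007, 0.0]
ft_force: [0.4, 0.1, -2.3]
grip_width: 0.0273
gripper_force: 25.0
```

Run:
```python
from h import *
s=monitor.state();print(s['position'],s['eef_rot'],s['grip_width'])
for c in ['scene','side','wrist']:
    d=snap(c,'l_'+c);print(c,lm(c,'bowl'),lm(c,'lid'))
    if c=='wrist': print(circ(c,'lid',(s['position'][2]-.0404+.015),d,s))
print(rel([564.5,-50.3,88.4],s))
```

```text
[ 0.56545235 -0.05171732  0.13037707] [ 3.14132671e+00 -7.39679106e-03  1.41060711e-04] 0.027307926060546998
scene [([564.9, -52.9, 3.9], 0.78), ([605.2, 239.2, 78.3], 0.72), ([571.8, 234.4, 75.9], 0.16)] [([569.4, -47.4, 91.1], 0.77)]
side [([568.1, -50.7, 2.1], 0.6), ([418.8, 94.7, 5.6], 0.54)] [([567.6, -49.6, 90.0], 0.97), ([362.4, -121.0, -2.0], 0.62)]
wrist [] [([567.0, -49.0, 90.1], 0.65)]
[(0.95, 460.6, -67.9, 21.9), (0.61, 567.7, -52.8, 79.5)]
[-1.  -1.4 42. ]
```

>>> carry_out(plan=[[[-1,-0.5,5],[0,0,0]],[[0,0,9],[0,0,0]],[[0,0,10],[0,0,0]],[[0,0,7],[0,0,0]],[[0,0,4],[0,0,0]]])

```text
t: 55.62
position: [0.563, -0.0497, 0.0932]
eef_rot: [-3.141, 0.005, 0.005]
ft_force: [-1.1, -0.1, -2.7]
grip_width: 0.0273
gripper_force: 25.0
```

>>> carry_out(plan=[[[0,0,2],[0,0,0]],[[0,0,2],[0,0,0]],[[0,0,1],[0,0,0]],[[0,0,0],[0,0,0]],[[0,0,0],[0,0,0]]])

```text
t: 56.03
position: [0.5646, -0.0502, 0.0908]
eef_rot: [3.141, -0.005, 0.001]
ft_force: [0.5, 0.2, -1.9]
grip_width: 0.0273
gripper_force: 25.0
```

>>> carry_out(plan=[[[0,0,0.7],[0,0,0]],[[0,0,0.7],[0,0,0]],[[0,0,0],[0,0,0]],[[0,0,0],[0,0,0]]])

```text
t: 56.37
position: [0.5644, -0.0501, 0.0891]
eef_rot: [3.142, -0.005, 0.0]
ft_force: [0.2, -0.7, -2.9]
grip_width: 0.0274
gripper_force: 25.0
```

>>> carry_out(plan=[[[0,0,0.7],[0,0,0]],[[0,0,0],[0,0,0]],[[0,0,0],[0,0,0]]])

```text
t: 56.62
position: [0.5643, -0.0501, 0.0883]
eef_rot: [-3.142, 0.005, 0.0]
ft_force: [-0.1, -0.8, -2.1]
grip_width: 0.0274
gripper_force: 25.0
```

>>> carry_out(plan=[[[0,0,0.7],[0,0,0]],[[0,0,0],[0,0,0]],[[0,0,0],[0,0,0]]])

```text
t: 56.87
position: [0.5644, -0.0501, 0.0882]
eef_rot: [3.142, -0.005, 0.0]
ft_force: [-2.9, 0.7, 3.2]
grip_width: 0.0273
gripper_force: 25.0
```

>>> carry_out(plan=[[[0,0,0.7],[0,0,0]],[[0,0,0],[0,0,0]],[[0,0,0],[0,0,0]]])

```text
t: 57.12
position: [0.5645, -0.0501, 0.0881]
eef_rot: [3.141, -0.005, 0.0]
ft_force: [-5.5, 1.7, 8.0]
grip_width: 0.0273
gripper_force: 25.0
```

>>> carry_out(plan=[[[0,0,0.5],[0,0,0]],[[0,0,0],[0,0,0]],[[0,0,0],[0,0,0]]])

```text
t: 57.37
position: [0.5646, -0.0501, 0.0881]
eef_rot: [3.141, -0.005, 0.0]
ft_force: [-6.4, 1.2, 11.5]
grip_width: 0.0273
gripper_force: 25.0
```

>>> carry_out(plan=[[[0,0,0],[0,0,0]],[[0,0,0],[0,0,0]],[[0,0,0],[0,0,0]],[[0,0,0],[0,0,0]],[[0,0,0],[0,0,0]]], hand=80)

```text
t: 57.78
position: [0.5643, -0.0501, 0.0862]
eef_rot: [-3.142, 0.005, 0.0]
ft_force: [0.6, 0.4, -0.5]
grip_width: 0.0586
gripper_force: 0.0
```

>>> carry_out(plan=[[[0,0,0],[0,0,0]],[[0,0,-8],[0,0,0]],[[0,0,-25],[0,0,0]],[[0,0,-35],[0,0,0]],[[0,0,-35],[0,0,0]]])

```text
t: 58.2
position: [0.5635, -0.0498, 0.1903]
eef_rot: [-3.141, 0.005, 0.003]
ft_force: [1.1, 0.1, 0.8]
grip_width: 0.0801
gripper_force: 0.0
```

>>> carry_out(plan=[[[0,20,-30],[0,0,0]],[[0,20,-20],[0,0,0]],[[0,10,-10],[0,0,0]],[[0,0,0],[0,0,0]],[[0,0,0],[0,0,0]]])

```text
t: 58.62
position: [0.5639, -0.0999, 0.2488]
eef_rot: [-3.141, 0.007, 0.001]
ft_force: [-0.5, 1.1, -0.5]
grip_width: 0.0802
gripper_force: 0.0
```

Run:
```python
from h import *
s=monitor.state();print(s['position'],s['ft_force'])
for c in ['scene','side','wrist']:
    d=snap(c,'e_'+c)
    for l in ['bowl','lid','pusher','lump_0','jug','cup','salt']: print(c,l,lm(c,l))
print(circ('wrist','lid',.063,d,s))
# level check: fit plate-silhouette with lid at different heights is weak; compare side-view outline with projected seated plate
for c in ['side','scene']:
    d=viewer.read_camera(c)
    for x in viewer.trace(c,'lid'):
        ys,xs=np.nonzero(x['pixels']);print(c,round(x['conf'],2),xs.min(),xs.max(),ys.min(),ys.max())
    a=np.linspace(0,6.28,90)
    P=[proj(d,[.5655+.08*np.cos(t),-.0505+.08*np.sin(t),z]) for t in a for z in (.055,.063)]+[proj(d,[.5655+.014*np.cos(t),-.0505+.014*np.sin(t),.102]) for t in a]
    P=np.array(P);print('expected',P.min(0),P.max(0))
```

```text
[ 0.56390725 -0.09993184  0.24879537] [-0.54634973  1.09870846 -0.50418693]
scene bowl [([565.3, -53.9, 4.3], 0.96)]
scene lid [([567.4, -44.9, 47.8], 0.95), ([581.6, 176.8, -2.7], 0.28)]
scene pusher [([418.8, 95.7, 9.8], 0.68), ([583.7, 175.6, -2.6], 0.6), ([329.9, 113.7, -2.9], 0.57), ([570.6, -49.0, 47.0], 0.38)]
scene lump_0 []
scene jug [([793.4, 17.0, -2.2], 0.56)]
scene cup [([777.3, -182.3, 1.6], 0.58)]
scene salt [([788.1, 238.0, -0.2], 0.73)]
side bowl [([568.1, -45.4, 3.8], 0.79)]
side lid [([569.0, -46.9, 44.2], 0.9), ([361.9, -124.2, 0.1], 0.78)]
side pusher [([419.5, 97.2, 6.9], 0.83), ([390.8, 185.1, 2.4], 0.74), ([333.2, 113.9, 0.1], 0.66), ([576.0, 75.5, 76.2], 0.59)]
side lump_0 []
side jug [([793.3, 18.5, 0.8], 0.66), ([417.7, 98.2, 7.8], 0.41)]
side cup [([772.5, -176.5, -0.8], 0.91)]
side salt [([785.9, 243.9, -2.9], 0.9)]
wrist bowl []
wrist lid [([565.5, -44.7, 48.2], 0.78)]
wrist pusher [([419.4, 91.8, 7.5], 0.62), ([389.9, 182.3, -1.1], 0.48)]
wrist lump_0 []
wrist jug []
wrist cup []
wrist salt []
[(0.93, 400.1, -119.1, 69.9), (0.82, 565.9, -51.2, 79.3)]
side 0.8 373 433 201 233
side 0.74 291 351 180 211
expected [291.01146729 177.67437931] [352.74967868 210.98440382]
scene 0.83 317 375 188 216
expected [316.3642829  186.78885433] [376.11219217 218.20510939]
```

```bash
python3 -c "
from h import *
print(workorder.close_job())"
```

```text
the job is handed in; nothing more can be done
None
```

The job is handed in, with no verdict returned: all five lumps found are in the bowl, which stands clear of the dispenser with its lid seated and level, the pusher is upright in its rest, and the jug, cup and salt shaker read unmoved.

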